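# Hang the storage bin under the spice shelf and stand the canister in it

## Task

Hang the yellow storage bin on the slatted panel, in the groove below the spice shelf and under the middle of that shelf: lean its top towards the panel so that the lip goes up into the groove, then swing it down until it hangs fully home and upright with its back against the slats. Then stand the aluminium canister upright in the hung bin, setting it down rather than dropping it. Leave the kettle, mugs, jar and spoon where they are.

Things in the scene. Friction and masses are not known exactly. Their poses are not given: they have to be found in the camera images.
- panel: Fixed aluminium slatted panel standing on the counter, 360 mm wide, 280 high, 30 thick. Origin at counter height below the middle of its front face; x points into the panel (the face looks to -x, to the robot), y along it, z up. Slats 4 mm thick cover heights 30-130, 154-220 and 244-280 mm; the two gaps between them are full-width grooves. Behind the slats: a hollow 20 mm deep (4 to 24 mm behind the face).
- groove (a point): Middle of the lower groove's ledge: front top edge of the lowest slat, on the face plane, 130 mm above the counter; axes as the panel's. The groove opens from here 24 mm upwards to the middle slat; behind it the hollow goes on 26 mm up behind the middle slat. The hung bin's tongue rests on this ledge.
- shelf: Pale wooden spice shelf with three small jars, fixed in the panel's upper groove; 170 mm wide, it stands out 44 mm from the panel's face, underside 222 mm above the counter, jar tops 296 mm. Origin on the face plane, at the underside, in the middle of its width; axes as the panel's. It sits up to 35 mm left or right of the panel's middle.
- bin: Loose yellow sheet steel bin, 0.18 to 0.29 kg, upright on the counter, back roughly towards +x. Open box 90 mm deep (x), 60 wide (y), walls and floor 3 mm, front and sides 40 high; grip it across the 60 mm. Origin at the middle of its underside, x to its back, z up. Back wall (rear face at x = 45 mm) 78 high, two rubber bumpers 2 mm proud of it 10 mm above the underside. Hung, its underside is 55 mm up.
- bin_back (a point): On the bin: middle of the back wall's rear face at the underside of the tongue, 45 mm behind and 75 mm above the bin's origin; axes as the bin's. When hung home it is at the groove's ledge, 130 mm above the counter, 0 to 4 mm in front of the panel's face.
- bin_lip (a point): On the bin: middle of the top edge of its upturned lip, 54.5 mm behind and 103 mm above the bin's origin. A tongue (60 wide, 3 thick, underside 75 mm up) runs 11 mm back from the top of the back wall; the lip, 3 mm thick, rises from its end, from 75 to 103 mm. Being 28 mm high, it enters the 24 mm groove only with the bin's top leant over 20 degrees towards the panel; 32 is easy.
- canister: Small brushed aluminium canister with lid, upright closed cylinder 46 mm in diameter, 88 mm high, 0.10 to 0.21 kg, loose on the counter. Origin at the middle of its underside, z up. The bin and the canister stand one left and one right of the middle; which is which changes.
- kettle: Glass kettle with black handle and lid lever on its base, about 160 mm across (handle to 130 mm from its axis), 212 mm high, bystander. Origin at the middle of its underside.
- mug_tree: Wooden mug tree with three white mugs hung on it, 360 mm high, mugs reach 125 mm from its post, bystander. Origin at the middle of its underside.
- mug: White ceramic mug standing on the counter, 80 mm across, 92 mm high, bystander. Origin at the middle of its underside.
- jar: Amber glass jar with wooden lid, 84 mm across, 125 mm high, bystander. Origin at the middle of its underside.
- teaspoon: Steel teaspoon, 140 mm long, lying on the counter, bystander. Origin at its middle.

How it is judged:
By the outcome, as a careful person would: the job done as asked, in the order asked, and still so for the second after the job is handed in, with the robot touching nothing.
It also fails if it takes over 69 s, if anything falls off the work surface, if the arm or the gripper's body presses on something with over 40 N, if the wrist force passes 120 N, or if a joint passes its speed limit or range.

## Robot

A 6-joint arm with a two-finger parallel gripper is mounted at the origin on the work surface. World frame = base frame: x ahead of the robot, y to its left, z up, the work surface at z = 0. Lengths are in m, angles in degrees, forces in N, time in s.
With the tool pointing down it reaches from about 0.3 to 0.75 m from the base axis. Payload 8.5 kg.
Tool frame: the origin (TCP) lies at the very end of the fingers, on their centre line; the grasp point (between the pads) lies 19 mm behind it; z points along the fingers, y is the line along which they close (so a half turn about z gives the same grasp; the last joint's range is limited). The gripper opens to 85 mm and grips with 20 to 120 N. Pads are 22 mm wide; open, the fingers measure 114 mm over their backs; the gripper's body (76 mm by 85 mm) begins 54 mm behind the grasp point. The pads swing forward as they close: fully open they stand 13 mm farther back than shut.
Start: joints at [-76.564, 21.807, 74.336, -0, 83.858, -12.336], TCP at [0.239, -0.495, 0.231] pointing down, gripper open.
Joint ranges: [-178.18, 178.18], [-50.72, 133.34], [12.68, 142.11], [-81.47, 261.47], [9.98, 163.14], [-165.26, 165.26]. Speed limits (degrees/s): [136.94, 136.94, 180, 180, 180, 180].

## Interface

Orientations are given as a 3x3 rotation matrix whose columns are the frame's x, y, z axes.
In Python, from rig import observe, cams, ticket gives the robot as it stands.
- The arm moves only by the tool move_arm, never from a script. Its arguments are lists of equal length, an entry for each row: "jaw": the finger opening in cm, from 0 to 8.54; "dp": the shift along the tool's x, y, z in cm, a list of three; "turn": the turn, a rotation vector about the tool's x, y, z in rad, a list of three. In form: {"jaw": [jaw, ...], "dp": [[tx, ty, tz], ...], "turn": [[wx, wy, wz], ...]}. A call has 1 to 12 rows; each row shifts and turns the commanded pose from where the row before left it, along the tool's axes as they then stand; what a row does not reach is not made up. A row lasts 1/12 s, in which the tool goes at most 41.7 mm and 7.16 degrees, less where a joint would pass 70% of its speed; a pose out of reach is approached as far as the arm can. A call is refused whole if a number of a shift passes 4.17 or a number of a turn 0.125, either way. A call with a gripper value outside its range is refused whole. The fingers move at their own pace and stop on an object; "force" is the grip in N (left out, the last holds). Time passes only in rows, so rows that do not move let the fingers close. It gives the time, the measured TCP pose, the force, the opening and the grip force at its end, in the units of the state.
- observe(): the state, without advancing time (a new reading comes with each control period).
- cams.get_image(name): name is "scene" or "top" or "wrist"; returns (picture, depth): 480x640x3 uint8, red, green, blue; 480x640 float32, m along the optical axis (not along the pixel's ray), 0 where there is no reading.
- cams.calibration(name): a dict with "vertical_fov" (degrees; the focal length in pixels is half the picture's height over the tangent of half this angle, whatever the lens; pixels are square), "cx", "cy" (the principal point, pixels), "view" (4x4, takes a point from world to camera coordinates); the wrist camera has in their place "tool_from_camera" (4x4, takes a point from camera to tool coordinates, whose origin is the TCP and whose axes are the flange's). Camera axes: x right, y up, looking along -z (the intrinsics and any distortion apply to the point x, -y, -z); pixel columns grow to the right and rows downward; lengths in m; the calibration is good to about 2 mm. The wrist camera is an equidistant fisheye: a pixel r from the principal point sees the ray r / f radians off the axis. A picture is of the moment at which its call begins: read the wrist's pose just before it. calibration takes no time and is no camera call.
- ticket.close_job(): hands the job in; it is judged then, once.
Trained networks look in the newest picture that a camera, given by its name, has taken for a name from the list of things; names that differ only in an ending like _2 or _b are one class to them, and where a whole thing is asked for, a point or a joint stands for the part that bears it (a point fixed in the world has none). Each returns a list of dicts, best first, with "p" (0 to 1); they miss things now and then, are a little off and sometimes report something else, mostly with a low value. They report only what shows in the picture. A call takes as long as a camera call.
- cams.spot_in(camera, query): "box" ([centre column, centre row, width, height] as shares, 0 to 1, of the picture: columns of its width, rows of its height, round what is visible of it).
- cams.outline_of(camera, query): "mask" (480x640 bool, what is visible of it) and "box" ([centre column, centre row, width, height] as shares, 0 to 1, of the picture: columns of its width, rows of its height, round what is visible of it).
- cams.mark_of(camera, query): "location" ([column, row] as shares, 0 to 1, of the picture: columns of its width, rows of its height: a listed point, or the origin of a listed thing).
The state is a dict: "time_s": time; "q": joint angles; "qvel": joint speeds; "joint_efforts": joint torques, N m; "position": TCP position; "tool_rot": TCP orientation; "ft_force": force on the tool from outside, world axes, zero at the start; "wrist_torque": the same for the moment, N m; "grip_width": finger opening in m; "gripper_force": force on a finger pad.
Only numpy, scipy, OpenCV 4.12 (cv2) and the standard library are available. Lean on these libraries where they do the work, as an engineer would, in place of code of your own. Each camera call takes 0.05 s, during which the arm holds its last target. There are 200 camera calls.

## Working session

There is one attempt and no reset: what is moved stays moved. The work goes in short steps, Python scripts to look and compute and a tool call to move; the robot and the scene stay as the last step left them, time stands still between calls to the robot, and variables do not carry over. Pictures are saved under pics/ and viewed, at most 10 in all, crops included, and the job is handed in when it is done.

Besides the shell and the picture viewer there is one more tool, called after "Call:" by a JSON object that holds its "op" and its "data". move_arm: Moves the arm, as the interface text tells. Its arguments: {"type":"object","properties":{"jaw":{"type":"array","items":{"type":"number"}},"dp":{"type":"array","items":{"type":"array","items":{"type":"number"}}},"turn":{"type":"array","items":{"type":"array","items":{"type":"number"}}},"force":{"type":"number"}},"required":["jaw","dp","turn"]}

```bash
mkdir -p pics; ls
cat > h.py <<'E'
import numpy as np, cv2
from rig import observe, cams, ticket
def save(n,f):
    im,d=cams.get_image(n); cv2.imwrite(f,im[:,:,::-1]); return im,d
def f_of(c,h=480): return h/2/np.tan(np.radians(c["vertical_fov"])/2)
def world(n,u,v,d):
    c=cams.calibration(n); f=f_of(c)
    u=np.asarray(u,float);v=np.asarray(v,float);d=np.asarray(d,float)
    if n!="wrist":
        pc=np.stack([(u-c["cx"])/f*d,-(v-c["cy"])/f*d,-d,np.ones_like(d)],-1)
        return (pc@np.linalg.inv(np.array(c["view"])).T)[...,:3]
    x,y=u-c["cx"],v-c["cy"]; r=np.hypot(x,y)+1e-9; t=np.tan(r/f)
    pc=np.stack([x/r*t*d,-y/r*t*d,-d,np.ones_like(d)],-1)
    pt=(pc@np.array(c["tool_from_camera"]).T)[...,:3]
    s=observe(); return pt@np.array(s["tool_rot"]).T+np.array(s["position"])
def cloud(n,d):
    v,u=np.mgrid[:480,:640]; return world(n,u,v,d)
E
python3 - <<'E'
from h import *
s=observe(); print(s)
for n in("scene","top"):
    c=cams.calibration(n); print(n,c)
    im,d=save(n,f"pics/{n}0.png"); W=cloud(n,d)
    for q in("panel","shelf","bin","canister","kettle","mug_tree","mug","jar","teaspoon"):
        o=cams.outline_of(n,q)
        for r in o[:1]:
            m=r["mask"]&(d>0); P=W[m]
            print(n,q,round(r["p"],2),np.round(np.array(r["box"])*[640,480,640,480]),m.sum(),np.round(np.percentile(P,[2,50,98],axis=0),3).tolist() if len(P) else None)
    for q in("groove","shelf","bin","bin_back","bin_lip","canister"):
        o=cams.mark_of(n,q)
        for r in o[:1]:
            l=np.array(r["location"])*[640,480]; print(q,round(r["p"],2),l)
print(cams.calibration("wrist"))
E
```

```text
pics
{'time_s': 0.0, 'q': array([-7.65678812e+01,  2.18414387e+01,  7.43863702e+01, -8.99344837e-04,
        8.38571412e+01, -1.23361530e+01]), 'qvel': array([ 0.00366613, -0.02065082, -0.09808729,  0.00678082,  0.0378078 ,
        0.021004  ]), 'joint_efforts': array([ 8.16043976e-04, -4.48460162e+01, -2.31278050e+01, -1.37862785e-04,
        4.76695859e-03, -1.68011132e-05]), 'position': array([ 0.23902262, -0.49501398,  0.23069806]), 'tool_rot': array([[ 9.00558967e-01,  4.34733732e-01, -3.59590840e-04],
       [ 4.34733776e-01, -9.00557868e-01,  1.43847579e-03],
       [ 3.01521590e-04, -1.45175856e-03, -9.99998901e-01]]), 'ft_force': array([-0.66704987, -0.61076072, -0.06179571]), 'wrist_torque': array([ 0.03667537, -0.01892115,  0.02976456]), 'gripper_force': 0.0, 'grip_width': 0.08567808352761574}
scene {'vertical_fov': 49.68986348927677, 'cx': 321.3683124157946, 'cy': 241.09649415713199, 'view': array([[ 0.03082552,  0.99952313,  0.00181692, -0.03213799],
       [-0.90825545,  0.02725183,  0.41752769,  0.39533735],
       [ 0.41727907, -0.01452074,  0.90866238, -1.5890746 ],

[... 2494 characters left out ...]
6 [437. 301.  26.  39.] 388 [[0.312, -0.351, -0.005], [0.39, -0.312, 0.012], [0.429, -0.274, 0.025]]
shelf 0.67 [333.504 195.408]
bin 0.68 [278.272 250.416]
bin_back 0.73 [270.528 229.296]
bin_lip 0.95 [266.496 226.608]
canister 0.75 [407.104 247.488]
{'vertical_fov': 65.70646984690485, 'cx': 314.9859293083605, 'cy': 231.49288689375288, 'tool_from_camera': array([[ 1.54759238e-03,  9.52789864e-01,  3.03626545e-01,
         7.75578180e-02],
       [ 9.99998791e-01, -1.42808273e-03, -6.15650247e-04,
         9.55588241e-04],
       [-1.52981490e-04,  3.03627131e-01, -9.52790922e-01,
        -1.41295520e-01],
       [ 0.00000000e+00,  0.00000000e+00,  0.00000000e+00,
         1.00000000e+00]])}
```

Run:
```python
from h import *
im=cv2.imread("pics/top0.png")[150:330,140:560]; im2=cv2.imread("pics/scene0.png")[180:400,30:600]
a=cv2.resize(im,(800,343)); cv2.imwrite("pics/a.png",np.vstack([a,cv2.resize(im2[:, :],(800,257))[:257]]))
im,d=cams.get_image("top"); W=cloud("top",d)
# panel top
def rect(n,q,lo,hi,W,d):
    m=cams.outline_of(n,q)[0]["mask"]; m=cv2.dilate(m.astype(np.uint8),np.ones((5,5)))>0
    P=W[m&(d>0)]; P=P[(P[:,2]>lo)&(P[:,2]<hi)]
    r=cv2.minAreaRect(P[:,:2].astype(np.float32)*1000); print(q,len(P),r,np.round(cv2.boxPoints(r)).tolist())
    return P
P=rect("top","panel",.272,.288,W,d)
rect("top","bin",.03,.05,W,d); B=rect("top","bin",-.01,.02,W,d); L=rect("top","bin",.06,.12,W,d)
C=rect("top","canister",.08,.1,W,d)
S=rect("top","shelf",.21,.25,W,d)
```

```text
panel 836 ((683.9774169921875, 7.816009521484375), (36.497127532958984, 376.13409423828125), 7.764832019805908) [[640.0, 192.0], [691.0, -181.0], [727.0, -176.0], [677.0, 197.0]]
bin 100 ((521.6962280273438, 185.6332550048828), (88.51956939697266, 59.871726989746094), 18.168128967285156) [[470.0, 200.0], [489.0, 143.0], [573.0, 171.0], [554.0, 228.0]]
bin 772 ((535.7605590820312, 191.25460815429688), (133.50634765625, 82.78482055664062), 20.159141540527344) [[459.0, 207.0], [487.0, 129.0], [613.0, 175.0], [584.0, 253.0]]
bin 131 ((569.3056640625, 201.31808471679688), (15.895190238952637, 59.23039245605469), 18.338726043701172) [[552.0, 227.0], [571.0, 171.0], [586.0, 176.0], [568.0, 232.0]]
canister 180 ((532.3983764648438, -224.8057098388672), (42.83445358276367, 45.62773132324219), 46.14120864868164) [[501.0, -224.0], [534.0, -256.0], [564.0, -225.0], [531.0, -194.0]]
shelf 558 ((647.8894653320312, 14.918937683105469), (48.49058532714844, 185.53414916992188), 8.03738021850586) [[611.0, 103.0], [637.0, -80.0], [685.0, -74.0], [659.0, 110.0]]
```

View pics/a.png

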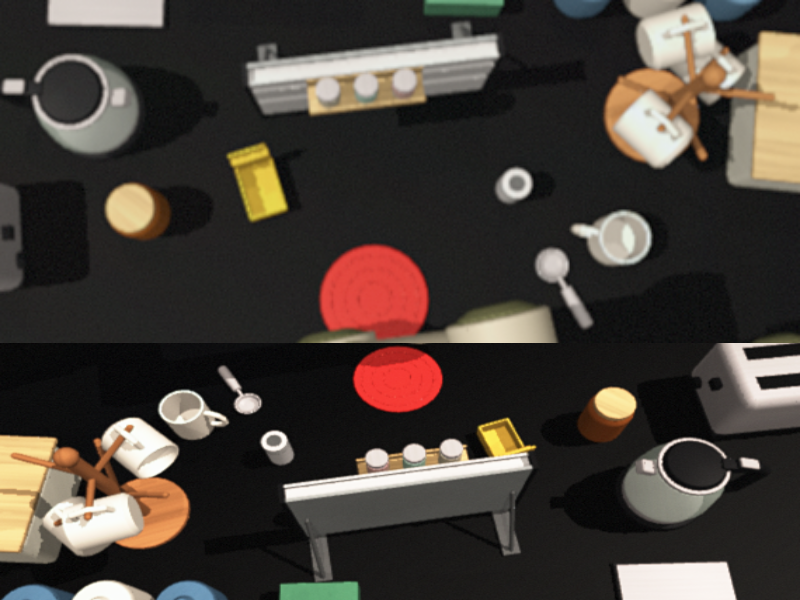

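```bash
cat >> h.py <<'E'
from scipy.spatial.transform import Rotation as Ro
def tool(yaw,t):  # tool rot: fingers tilted t deg forward in a frame of this yaw, camera away from the panel
    a=np.radians(t); s,c=np.sin(a),np.cos(a)
    return Ro.from_euler("z",yaw,degrees=True).as_matrix()@np.array([[-c,0,s],[0,1,0],[-s,0,-c]])
def inframe(yaw,o,v): return np.array(o)+Ro.from_euler("z",yaw,degrees=True).apply(v)
def plan(p,R,n,p0=None,R0=None,rv=None):  # straight line, even turn; prints rows
    s=observe(); p0=s["position"] if p0 is None else np.array(p0); R0=np.array(s["tool_rot"]) if R0 is None else R0
    rv=Ro.from_matrix(R0.T@R).as_rotvec()/n if rv is None else rv/n
    inc=Ro.from_rotvec(rv).as_matrix(); st=(np.array(p)-p0)/n; Rk=R0; rows=[]
    for k in range(n): rows.append((Rk.T@st*100).round(2).tolist()); Rk=Rk@inc
    rows=[rows[0]] if np.abs(rv).max()<1e-3 else rows
    print("t",s["time_s"].round(2) if hasattr(s["time_s"],'round') else s["time_s"],"step mm",np.linalg.norm(st)*1000,"turn",rv.round(3).tolist(),"x",n); print(str(rows).replace(" ",""))
E
python3 - <<'E'
from h import *
c=[.5215,.1865,0]; yaw=18.2; R=tool(yaw,45)
g=inframe(yaw,c,[-.022,0,.027]); tcp=g+R[:,2]*.019; print("grasp tcp",tcp)
pre=tcp-R[:,2]*.10+[0,0,.03]; print(pre)
print(Ro.from_matrix(np.array(observe()["tool_rot"]).T@R).as_rotvec())
plan(pre,R,26)
E
```

```text
grasp tcp [0.51336352 0.18382486 0.01356497]
[0.44619035 0.16173945 0.11427565]
[-1.15510066 -0.07644258 -2.78876833]
t 1.95 step mm 26.874474906253283 turn [-0.044, -0.003, -0.107] x 26
[[1.82,-1.93,0.45],[2.01,-1.74,0.36],[2.19,-1.53,0.28],[2.34,-1.3,0.21],[2.47,-1.05,0.16],[2.57,-0.78,0.11],[2.64,-0.51,0.07],[2.68,-0.22,0.05],[2.69,0.06,0.04],[2.66,0.35,0.04],[2.61,0.63,0.05],[2.53,0.9,0.08],[2.42,1.16,0.12],[2.28,1.41,0.17],[2.12,1.64,0.23],[1.93,1.84,0.3],[1.73,2.02,0.38],[1.5,2.18,0.47],[1.26,2.3,0.56],[1.01,2.4,0.66],[0.75,2.46,0.77],[0.49,2.49,0.88],[0.22,2.49,0.99],[-0.04,2.45,1.1],[-0.29,2.38,1.21],[-0.54,2.28,1.31]]
```

Run:
```python
from h import *
plan([.446,.162,.15],tool(18.2,0),24,rv=np.array([0,0,-3.0]))
```

```text
t 1.95 step mm 28.909835344915624 turn [0.0, 0.0, -0.125] x 24
[[1.97,-2.09,0.34],[2.21,-1.83,0.34],[2.42,-1.54,0.34],[2.6,-1.23,0.34],[2.73,-0.89,0.34],[2.82,-0.55,0.34],[2.86,-0.19,0.34],[2.87,0.17,0.34],[2.82,0.53,0.34],[2.74,0.87,0.34],[2.6,1.21,0.34],[2.43,1.52,0.34],[2.23,1.81,0.34],[1.98,2.08,0.34],[1.71,2.31,0.34],[1.41,2.5,0.34],[1.08,2.66,0.34],[0.74,2.77,0.34],[0.39,2.84,0.34],[0.03,2.87,0.34],[-0.32,2.85,0.34],[-0.68,2.79,0.34],[-1.02,2.68,0.34],[-1.35,2.54,0.34]]
```

Call:
{"op": "move_arm", "data": {"jaw": [8.5, 8.5, 8.5, 8.5, 8.5, 8.5, 8.5, 8.5, 8.5, 8.5, 8.5, 8.5], "dp": [[1.97, -2.09, 0.34], [2.21, -1.83, 0.34], [2.42, -1.54, 0.34], [2.6, -1.23, 0.34], [2.73, -0.89, 0.34], [2.82, -0.55, 0.34], [2.86, -0.19, 0.34], [2.87, 0.17, 0.34], [2.82, 0.53, 0.34], [2.74, 0.87, 0.34], [2.6, 1.21, 0.34], [2.43, 1.52, 0.34]], "turn": [[0, 0, -0.125], [0, 0, -0.125], [0, 0, -0.125], [0, 0, -0.125], [0, 0, -0.125], [0, 0, -0.125], [0, 0, -0.125], [0, 0, -0.125], [0, 0, -0.125], [0, 0, -0.125], [0, 0, -0.125], [0, 0, -0.125]]}}

```text
time_s: 2.95
position: [0.3427, -0.1654, 0.1906]
tool_rot: [[-0.375, 0.927, 0.0], [0.927, 0.375, -0.0], [-0.001, 0.0, -1.0]]
ft_force: [0.6, 0.0, -0.4]
grip_width: 0.0849
gripper_force: 0.0
```

Call:
{"op": "move_arm", "data": {"jaw": [8.5, 8.5, 8.5, 8.5, 8.5, 8.5, 8.5, 8.5, 8.5, 8.5, 8.5, 8.5], "dp": [[2.23, 1.81, 0.34], [1.98, 2.08, 0.34], [1.71, 2.31, 0.34], [1.41, 2.5, 0.34], [1.08, 2.66, 0.34], [0.74, 2.77, 0.34], [0.39, 2.84, 0.34], [0.03, 2.87, 0.34], [-0.32, 2.85, 0.34], [-0.68, 2.79, 0.34], [-1.02, 2.68, 0.34], [-1.35, 2.54, 0.34]], "turn": [[0, 0, -0.125], [0, 0, -0.125], [0, 0, -0.125], [0, 0, -0.125], [0, 0, -0.125], [0, 0, -0.125], [0, 0, -0.125], [0, 0, -0.125], [0, 0, -0.125], [0, 0, -0.125], [0, 0, -0.125], [0, 0, -0.125]]}}

```text
time_s: 3.95
position: [0.4463, 0.1634, 0.1497]
tool_rot: [[-0.951, -0.309, 0.0], [-0.309, 0.951, -0.0], [-0.0, -0.0, -1.0]]
ft_force: [1.1, 0.4, -1.0]
grip_width: 0.0846
gripper_force: 0.0
```

Call:
{"op": "move_arm", "data": {"jaw": [8.5, 8.5, 8.5, 8.5, 8.5, 8.5, 8.5], "dp": [[0, 0, 0], [0, 0, 0], [0, 0, 0], [0, 0, 0], [0, 0, 0], [0, 0, 0], [0, 0, 0]], "turn": [[0, -0.125, 0], [0, -0.125, 0], [0, -0.125, 0], [0, -0.125, 0], [0, -0.125, 0], [0, -0.125, 0], [0, -0.035, 0]]}}

```text
time_s: 4.53
position: [0.4459, 0.1693, 0.1499]
tool_rot: [[-0.748, -0.323, 0.58], [-0.242, 0.946, 0.215], [-0.618, 0.021, -0.786]]
ft_force: [1.1, 0.7, 0.1]
grip_width: 0.0849
gripper_force: 0.0
```

Run:
```python
from h import *
im,d=save("wrist","pics/w1.png"); s=observe(); print(s["time_s"],s["position"],np.array(s["tool_rot"]).round(3).tolist(),s["q"].round(1))
W=cloud("wrist",d)
for q in("bin","panel","shelf"):
    for r in cams.outline_of("wrist",q)[:1]:
        m=r["mask"]&(d>0);P=W[m]; print(q,r["p"],np.array(r["box"])*[640,480,640,480],np.percentile(P,[2,50,98],axis=0).round(3).tolist())
        if q=="bin":
            for lo,hi in((.025,.046),(.06,.11)):
                Q=P[(P[:,2]>lo)&(P[:,2]<hi)]; print(len(Q),cv2.minAreaRect(Q[:,:2].astype(np.float32)*1000))
                for p in (1,99): pass
np.save("w1.npy",W)
```

```text
4.5833 [0.44533118 0.16934793 0.14937277] [[-0.748, -0.323, 0.58], [-0.242, 0.946, 0.216], [-0.619, 0.021, -0.785]] [  -0.7   10.3  120.4   45.6   18.2 -149.1]
bin 0.96 [303.36  222.864  90.88  181.92 ] [[0.47, 0.149, 0.0], [0.554, 0.193, 0.033], [0.578, 0.228, 0.099]]
3498 ((519.4962768554688, 186.9861297607422), (90.97806549072266, 59.85647964477539), 18.685792922973633)
3737 ((566.634765625, 203.30711364746094), (17.423446655273438, 59.79931640625), 18.038516998291016)
panel 0.57 [137.088 336.624 272.384 230.208] [[0.642, -0.116, 0.004], [0.668, 0.037, 0.097], [0.706, 0.188, 0.212]]
shelf 0.87 [ 86.528 446.784 166.4    63.984] [[0.612, -0.046, 0.22], [0.625, 0.064, 0.232], [0.645, 0.1, 0.267]]
```

View pics/w1.png

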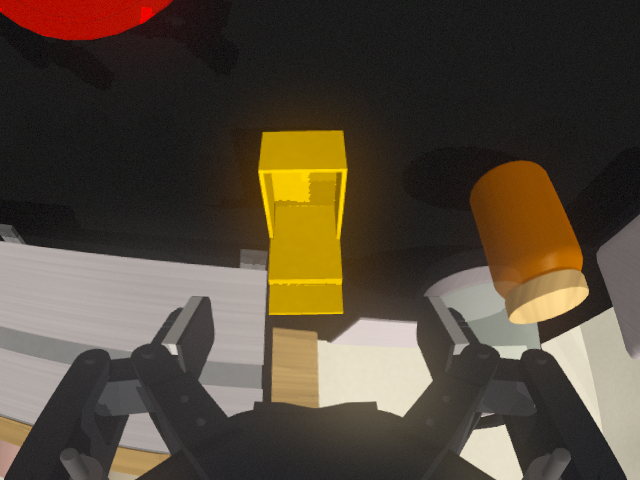

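Run:
```python
from h import *
c=[.5203,.1872,0]; yaw=18.3; R=tool(yaw,38)
g=inframe(yaw,c,[-.022,0,.028]); tcp=g+R[:,2]*.019; print("grasp tcp",tcp)
pre=tcp-R[:,2]*.06; print(pre)
plan(pre,R,4)
W=np.load("w1.npy")
```

```text
grasp tcp [0.51051861 0.18396511 0.0130278 ]
[0.47544713 0.17236633 0.06030844]
t 4.7333 step mm 23.57715092160862 turn [0.006, 0.0, -0.001] x 4
[[0.83,-0.21,2.2],[0.83,-0.2,2.2],[0.83,-0.18,2.2],[0.83,-0.17,2.2]]
```

Call:
{"op": "move_arm", "data": {"jaw": [8.5, 8.5, 8.5, 8.5], "dp": [[0.83, -0.2, 2.2], [0.83, -0.2, 2.2], [0.83, -0.2, 2.2], [0.83, -0.2, 2.2]], "turn": [[0.006, 0, 0], [0.006, 0, 0], [0.006, 0, 0], [0.006, 0, 0]]}}

```text
time_s: 5.07
position: [0.4833, 0.18, 0.0851]
tool_rot: [[-0.77, -0.305, 0.561], [-0.245, 0.952, 0.181], [-0.59, 0.002, -0.808]]
ft_force: [-0.2, -0.2, 0.2]
grip_width: 0.0849
gripper_force: 0.0
```

```bash
cat >> h.py <<'E'
def fk(q,w):
    a1,h,L2,ax,az,e,Lt=w; q=np.radians(q)
    Ry=lambda a:Ro.from_euler("y",a).as_matrix(); Rz=lambda a:Ro.from_euler("z",a).as_matrix()
    A=Rz(q[0])@Ry(q[1]); B=A@Ry(q[2]); T=B@Rz(q[3])@Ry(q[4])@Rz(q[5])
    return Rz(q[0])@[a1,e,h]+A@[0,0,L2]+B@[ax,0,az]+T@[0,0,Lt],T
E
python3 - <<'E'
from h import *
import json
from scipy.optimize import least_squares
s=observe(); print(s["time_s"],s["position"],np.array(s["tool_rot"]).round(3).tolist(),s["q"].round(2))
D=[([-76.5679,21.8414,74.3864,-.0009,83.857,-12.336],[.23902,-.49501,.2307]),([-.7,10.3,120.4,45.6,18.2,-149.1],[.44533,.16935,.14937]),(s["q"].tolist(),list(s["position"]))]
json.dump(D,open("D.json","w"))
def r(w): return np.concatenate([(fk(q,w)[0]-p)*1000 for q,p in D]+[(np.array(w)-[0,.35,.4,0,.4,.118,.25])*3])
o=least_squares(r,[0,.35,.4,0,.4,.118,.25]); print(o.x.round(4),o.fun.round(2))
print(fk(s["q"],o.x)[1].round(3).tolist())
E
```

```text
5.0667 [0.48326792 0.18003925 0.08514575] [[-0.77, -0.305, 0.561], [-0.245, 0.952, 0.181], [-0.59, 0.002, -0.808]] [   2.66   21.81  118.45   63.06   10.02 -164.92]
[1.000e-04 1.279e-01 5.378e-01 1.025e-01 3.504e-01 1.176e-01 2.566e-01] [ 0.05  0.01 -0.02  0.05  0.03  0.1  -0.04 -0.09 -0.08  0.   -0.67  0.41
  0.31 -0.15 -0.    0.02]
[[0.305, -0.77, 0.561], [-0.952, -0.245, 0.181], [-0.002, -0.59, -0.808]]
```

```bash
cat >> h.py <<'E'
w=[.0001,.1279,.5378,.1025,.3504,.1176,.2566]
LO=np.array([-178.18,-50.72,12.68,-81.47,9.98,-165.26]);HI=np.array([178.18,133.34,142.11,261.47,163.14,165.26])
from scipy.optimize import least_squares as LS
F=np.array([[0,-1,0],[1,0,0],[0,0,1.]])
def ik(p,R,q0):
    def r(q):
        a,T=fk(q,w); return np.r_[(a-p)*1000,Ro.from_matrix((T@F.T).T@R).as_rotvec()*200]
    o=LS(r,np.clip(q0,LO+.01,HI-.01),bounds=(LO,HI)); return o.x,np.abs(o.fun).max()
E
python3 - <<'E'
from h import *
q=observe()["q"]; T=fk(q,w)[1]; 
M=T.T@np.array(observe()["tool_rot"]); print(M.round(2).tolist())
import h; h.F=M.round()
h.F=h.F.T
def test(x,y,yaw,gx=-.025,z=0,ts=(15,20,25,30,35,40,45)):
    for t in ts:
        R=tool(yaw,t); g=inframe(yaw,[x,y,z],[gx,0,.028]); tcp=g+R[:,2]*.019
        qq,e=h.ik(tcp,R,[5,30,110,0,30,-90]); print((x,y,yaw),t,qq.round(0),e.round(2))
test(.5203,.1872,18.3); test(.5203,.1872,0,ts=(35,45)); test(.6,.25,18,ts=(35,45));test(.6,.25,0,ts=(35,45))
E
```

```text
[[-0.0, -1.0, -0.0], [1.0, -0.0, -0.0], [0.0, -0.0, 1.0]]
(0.5203, 0.1872, 18.3) 15 [   5.   32.  105.    7.   29. -108.] 0.0
(0.5203, 0.1872, 18.3) 20 [   5.   32.  108.   13.   21. -115.] 0.0
(0.5203, 0.1872, 18.3) 25 [   4.   32.  111.   25.   14. -128.] 0.0
(0.5203, 0.1872, 18.3) 30 [   3.   32.  114.   57.   10. -160.] 3.34
(0.5203, 0.1872, 18.3) 35 [   3.   32.  114.   63.   10. -165.] 15.06
(0.5203, 0.1872, 18.3) 40 [   3.   31.  114.   63.   10. -165.] 29.52
(0.5203, 0.1872, 18.3) 45 [   3.   31.  114.   64.   10. -165.] 43.99
(0.5203, 0.1872, 0) 35 [ 13.  33. 113. -81.  10.   2.] 10.43
(0.5203, 0.1872, 0) 45 [ 13.  32. 113. -81.  10.   2.] 35.63
(0.6, 0.25, 18) 35 [  10.   37.  101.   32.   10. -128.] 4.86
(0.6, 0.25, 18) 45 [   8.   37.  103.   68.   10. -165.] 25.81
(0.6, 0.25, 0) 35 [ 16.  38. 100. -49.  12. -29.] 0.0
(0.6, 0.25, 0) 45 [ 17.  38. 101. -81.  12.   5.] 17.09
```

```bash
sed -i 's/^F=np.array.*/F=np.array([[0,1,0],[-1,0,0],[0,0,1.]])/' h.py
python3 - <<'E'
from h import *
W=np.load("w1.npy"); P=W.reshape(-1,3)
u=np.array([.991,.135])
X=P[:,:2]@u
Yp=P[:,:2]@[-.135,.991]
m=(P[:,2]>.04)&(P[:,2]<.125)&(np.abs(X-.664)<.03)&(Yp>-.15)&(Yp<.09)
for z0,z1 in((.04,.07),(.07,.1),(.1,.125),(.16,.215)):
    m=(P[:,2]>z0)&(P[:,2]<z1)&(np.abs(X-.664)<.02)&(Yp>-.15)&(Yp<.09); Q=P[m]
    if len(Q)<50: print(len(Q)); continue
    l=cv2.fitLine(Q[:,:2].astype(np.float32),cv2.DIST_HUBER,0,.001,.001).ravel(); l=l*np.sign(l[1])
    yaw=np.degrees(np.arctan2(-l[0],l[1])); print(z0,len(Q),"yaw",yaw,"x at y=0",l[2]-l[3]*l[0]/l[1])
# shelf in top + wrist
for n in("top",):
    im,d=cams.get_image(n); V=cloud(n,d).reshape(-1,3)
    c,s=np.cos(np.radians(7.8)),np.sin(np.radians(7.8)); a=V[:,0]*c+V[:,1]*s; b=-V[:,0]*s+V[:,1]*c
    for z0,z1 in((.225,.24),(.285,.305)):
        m=(V[:,2]>z0)&(V[:,2]<z1)&(a>.60)&(a<.66); print(n,z0,m.sum(),"y'",np.percentile(b[m],[1,3,50,97,99]).round(4),"x'",np.percentile(a[m],[2,50,98]).round(4))
    m=(np.abs(V[:,2]-.28)<.006)&(a>.64)&(a<.71)&(np.abs(b)<.25); print("panel top y'",np.percentile(b[m],[1,50,99]),"x'",np.percentile(a[m],[3,97]))
R=tool(18.3,26)
g=inframe(18.3,[.5203,.1872,0],[-.035,0,.028]); tcp=g+R[:,2]*.019; print("tcp",tcp,ik(tcp,R,[5,30,110,0,30,-90]))
pre=tcp-R[:,2]*.06;print(pre,ik(pre,R,[5,30,110,0,30,-90]))
plan(pre,R,3)
E
```

```text
0.04 5515 yaw 8.005505 x at y=0 -0.6699633
0.07 5038 yaw 8.009336 x at y=0 -0.66998106
0.1 4007 yaw 8.008961 x at y=0 -0.66999394
0.16 3641 yaw 8.012218 x at y=0 -0.6700493
top 0.225 319 y' [-0.5646 -0.525  -0.0916  0.0103  0.013 ] x' [0.6206 0.6333 0.6585]
top 0.285 388 y' [-0.5381 -0.5354 -0.0733 -0.0041 -0.0011] x' [0.6274 0.6428 0.6583]
panel top y' [-0.24638109 -0.06567257  0.10094314] x' [0.66334797 0.69496011]
tcp [0.49497792 0.17882552 0.01092291] (array([   3.78036295,   31.31944134,  113.65961476,   33.15173727,
         11.59397983, -135.71677993]), np.float64(9.603429163007604e-12))
[0.47000588 0.17056681 0.06485056] (array([   2.76011794,   22.8544923 ,  114.79111335,   21.81412651,
         18.42428676, -124.82638058]), np.float64(5.551115123125783e-13))
t 5.1167 step mm 8.685449004252531 turn [-0.001, 0.059, -0.003] x 3
[[0.84,-0.15,0.18],[0.82,-0.15,0.23],[0.81,-0.15,0.27]]
```

Call:
{"op": "move_arm", "data": {"jaw": [8.5, 8.5, 8.5, 8.5, 8.5], "dp": [[0.84, -0.15, 0.18], [0.82, -0.15, 0.23], [0.81, -0.15, 0.27], [0, 0, 0], [0, 0, 0]], "turn": [[0, 0.059, -0.003], [0, 0.059, -0.003], [0, 0.059, -0.003], [0, 0, 0], [0, 0, 0]]}}

```text
time_s: 5.53
position: [0.4736, 0.1759, 0.0736]
tool_rot: [[-0.825, -0.316, 0.47], [-0.272, 0.949, 0.161], [-0.496, 0.005, -0.868]]
ft_force: [0.2, -0.5, 1.0]
grip_width: 0.0851
gripper_force: 0.0
```

Run:
```python
from h import *
s=observe();print(s["position"],s["q"].round(1),"tilt",np.degrees(np.arccos(-s["tool_rot"][2,2])),np.degrees(np.arctan2(s["tool_rot"][1,2],s["tool_rot"][0,2])))
R=tool(18.3,26); plan([.4950,.1788,.0109],R,6)
im,d=cams.get_image("wrist"); W=cloud("wrist",d)
m=cams.outline_of("wrist","bin")[0]["mask"]; P=W[m&(d>0)]
for lo,hi in((.030,.045),(.06,.11)):
    Q=P[(P[:,2]>lo)&(P[:,2]<hi)]; print(len(Q),cv2.minAreaRect(Q[:,:2].astype(np.float32)*1000))
```

```text
[0.47361343 0.17586012 0.07363037] [   2.7   22.1  116.2   32.    15.1 -134.6] tilt 29.759691512865135 18.89134325795952
t 5.5333 step mm 11.05683251448001 turn [0.001, 0.011, -0.0] x 6
[[0.21,-0.07,1.08],[0.2,-0.07,1.09],[0.19,-0.07,1.09],[0.18,-0.07,1.09],[0.16,-0.07,1.09],[0.15,-0.07,1.09]]
4693 ((519.8309326171875, 186.89306640625), (90.90440368652344, 60.65541458129883), 18.72517967224121)
4131 ((566.1678466796875, 202.70657348632812), (15.817791938781738, 60.88589859008789), 18.02597427368164)
```

Call:
{"op": "move_arm", "data": {"jaw": [8.5, 8.5, 8.5, 8.5, 8.5, 8.5, 8.5, 8.5], "dp": [[0.2, -0.07, 1.08], [0.2, -0.07, 1.09], [0.19, -0.07, 1.09], [0.18, -0.07, 1.09], [0.16, -0.07, 1.09], [0.15, -0.07, 1.09], [0, 0, 0], [0, 0, 0]], "turn": [[0, 0.011, 0], [0, 0.011, 0], [0, 0.011, 0], [0, 0.011, 0], [0, 0.011, 0], [0, 0.011, 0], [0, 0, 0], [0, 0, 0]]}}

```text
time_s: 6.3
position: [0.4942, 0.1787, 0.0102]
tool_rot: [[-0.855, -0.315, 0.412], [-0.281, 0.949, 0.142], [-0.436, 0.006, -0.9]]
ft_force: [0.5, -1.0, 0.8]
grip_width: 0.0852
gripper_force: 0.0
```

Run:
```python
from h import *
s=observe();print(s["position"],s["ft_force"],s["q"].round(1),"tilt",np.degrees(np.arccos(-s["tool_rot"][2,2])),np.degrees(np.arctan2(s["tool_rot"][1,2],s["tool_rot"][0,2])))
R=tool(18.3,26); plan([.4950,.1788,.0109],R,1)
```

```text
[0.49422138 0.17867301 0.01017302] [ 0.4503905  -0.96690302  0.78208169] [   3.6   31.4  113.7   34.2   11.9 -136.8] tilt 25.84633045372641 19.004950267836385
t 6.3 step mm 1.0727924682502357 turn [0.005, -0.003, -0.002] x 1
[[-0.1,-0.01,-0.03]]
```

Call:
{"op": "move_arm", "data": {"jaw": [4, 4, 4, 4, 4, 4], "dp": [[0, 0, 0], [0, 0, 0], [0, 0, 0], [0, 0, 0], [0, 0, 0], [0, 0, 0]], "turn": [[0, 0, 0], [0, 0, 0], [0, 0, 0], [0, 0, 0], [0, 0, 0], [0, 0, 0]], "force": 80}}

```text
time_s: 6.8
position: [0.4941, 0.1786, 0.0113]
tool_rot: [[-0.854, -0.315, 0.414], [-0.282, 0.949, 0.142], [-0.437, 0.005, -0.899]]
ft_force: [-4.6, -2.0, 10.0]
grip_width: 0.0586
gripper_force: 86.5
```

Run:
```python
from h import *
# panel frame: origin on face at shelf middle (to refine); plan lift then stage
yawp=8.0
s=observe(); R0=np.array(s["tool_rot"]); p0=s["position"]
print(s["grip_width"],s["gripper_force"],p0)
```

```text
0.05860204254388263 86.4530861377716 [0.49414276 0.17862966 0.01127953]
```

```bash
cat >> h.py <<'E'
YP=8.0; C8,S8=np.cos(np.radians(YP)),np.sin(np.radians(YP)); D0=.6635
def topanel(P): P=np.asarray(P); return np.stack([P[...,0]*C8+P[...,1]*S8-D0,-P[...,0]*S8+P[...,1]*C8,P[...,2]],-1)
def fromp(v): v=np.asarray(v,float); return np.array([(v[0]+D0)*C8-v[1]*S8,(v[0]+D0)*S8+v[1]*C8,v[2]])
def pose(p,R): T=np.eye(4);T[:3,:3]=R;T[:3,3]=p;return T
def binpose(Xb,Ys,Zb,lean,yaw=YP): # bin frame in world with bin_back at panel coordinates
    R=Ro.from_euler("zy",[yaw,lean],degrees=True).as_matrix() if 0 else Ro.from_euler("z",yaw,degrees=True).as_matrix()@Ro.from_euler("y",lean,degrees=True).as_matrix()
    return pose(fromp([Xb,Ys,Zb])-R@[.045,0,.075],R)
E
python3 - <<'E'
from h import *
s=observe(); T=pose(s["position"],s["tool_rot"])
R=Ro.from_euler("z",18.36,degrees=True).as_matrix(); B=pose([.5199,.187,0],R)
np.save("BT.npy",np.linalg.inv(T)@B)
im,d=cams.get_image("top"); V=topanel(cloud("top",d))
m0=cams.outline_of("top","shelf")[0]["mask"]
for z0,z1 in((.222,.24),(.285,.305)):
    m=m0&(V[...,2]>z0)&(V[...,2]<z1); Q=V[m]; print(z0,len(Q),"Y",np.percentile(Q[:,1],[1,3,50,97,99]).round(4),"X",np.percentile(Q[:,0],[2,50,98]).round(4))
m=(np.abs(V[...,2]-.28)<.006)&(V[...,0]>0)&(V[...,0]<.035)&(np.abs(V[...,1]+.08)<.25); print("top Y",np.percentile(V[m][:,1],[1,50,99]))
W=topanel(np.load("w1.npy")); m=(W[...,2]>.21)&(W[...,2]<.24)&(W[...,0]<-.02)&(W[...,0]>-.06); Q=W[m];print("w1",len(Q),np.percentile(Q,[2,98],axis=0))
E
```

```text
0.222 392 Y [-0.1569 -0.1549 -0.0725  0.0085  0.0099] X [-0.043  -0.0268 -0.0011]
0.285 368 Y [-0.1425 -0.1399 -0.0722 -0.0065 -0.0034] X [-0.0362 -0.0218 -0.0062]
top Y [-0.27312383 -0.08483484  0.09818398]
w1 1683 [[-0.04589714 -0.13266792  0.2199791 ]
 [-0.02991512  0.01298583  0.23940788]]
```

Run:
```python
from h import *
BT=np.load("BT.npy"); TB=np.linalg.inv(BT); ys=-.073
q=observe()["q"]
s=observe(); p0=s["position"];R0=np.array(s["tool_rot"])
for n,a in {"stage":(-.08,ys,.115,26),"s2":(-.03,ys,.125,26),"tip":(-.0151,ys,.128,26),"up":(-.010,ys,.139,26),"in":(-.002,ys,.137,26),"mid":(-.002,ys,.133,12),"home":(-.002,ys,.130,0)}.items():
    T=binpose(*a)@TB; q,e=ik(T[:3,3],T[:3,:3],[0,20,100,0,60,-90]); print(n,T[:3,3].round(3),q.round(0),e.round(2), "tcp panel",topanel(T[:3,3]).round(3))
T=binpose(-.08,ys,.115,26)@TB
plan(p0+[-.01,0,.08],R0,4)
plan(T[:3,3],T[:3,:3],10,p0=p0+[-.01,0,.08])
```

```text
stage [ 0.496 -0.004  0.089] [ -14.   26.   95.    0.   60. -112.] 0.0 tcp panel [-0.173 -0.073  0.089]
s2 [0.546 0.003 0.099] [ -12.   29.   86.    0.   65. -110.] 0.0 tcp panel [-0.123 -0.073  0.099]
tip [0.56  0.005 0.102] [ -12.   30.   84.    0.   66. -110.] 0.0 tcp panel [-0.108 -0.073  0.102]
up [0.565 0.006 0.113] [ -12.   30.   82.    0.   68. -109.] 0.0 tcp panel [-0.103 -0.073  0.113]
in [0.573 0.007 0.111] [ -11.   30.   81.    0.   69. -109.] 0.0 tcp panel [-0.095 -0.073  0.111]
mid [0.582 0.008 0.086] [ -13.   29.   92.    7.   47. -115.] 0.0 tcp panel [-0.086 -0.073  0.086]
home [0.594 0.01  0.066] [ -15.   29.  100.   21.   28. -130.] 0.0 tcp panel [-0.074 -0.073  0.066]
t 6.9 step mm 20.155644370746376 turn [0.0, 0.0, 0.0] x 4
[[-0.66,0.09,-1.9]]
t 6.9 step mm 18.286059990907347 turn [0.004, 0.045, 0.018] x 10
[[0.42,-1.77,-0.19],[0.4,-1.78,-0.17],[0.37,-1.79,-0.14],[0.34,-1.79,-0.12],[0.32,-1.8,-0.09],[0.29,-1.8,-0.07],[0.26,-1.81,-0.05],[0.23,-1.81,-0.04],[0.2,-1.82,-0.02],[0.16,-1.82,-0.0]]
```

Call:
{"op": "move_arm", "data": {"jaw": [4, 4, 4, 4], "dp": [[-0.66, 0.09, -1.9], [-0.66, 0.09, -1.9], [-0.66, 0.09, -1.9], [-0.66, 0.09, -1.9]], "turn": [[0, 0, 0], [0, 0, 0], [0, 0, 0], [0, 0, 0]]}}

```text
time_s: 7.23
position: [0.4836, 0.1786, 0.091]
tool_rot: [[-0.855, -0.315, 0.411], [-0.281, 0.949, 0.141], [-0.435, 0.005, -0.9]]
ft_force: [0.5, 0.0, -1.4]
grip_width: 0.0586
gripper_force: 87.2
```

Call:
{"op": "move_arm", "data": {"jaw": [4, 4, 4, 4, 4, 4, 4, 4, 4, 4, 4, 4], "dp": [[0.42, -1.77, -0.19], [0.4, -1.78, -0.17], [0.37, -1.79, -0.14], [0.34, -1.79, -0.12], [0.32, -1.8, -0.09], [0.29, -1.8, -0.07], [0.26, -1.81, -0.05], [0.23, -1.81, -0.04], [0.2, -1.82, -0.02], [0.16, -1.82, 0], [0, 0, 0], [0, 0, 0]], "turn": [[0.004, 0.045, 0.018], [0.004, 0.045, 0.018], [0.004, 0.045, 0.018], [0.004, 0.045, 0.018], [0.004, 0.045, 0.018], [0.004, 0.045, 0.018], [0.004, 0.045, 0.018], [0.004, 0.045, 0.018], [0.004, 0.045, 0.018], [0.004, 0.045, 0.018], [0, 0, 0], [0, 0, 0]]}}

```text
time_s: 8.23
position: [0.4963, -0.0041, 0.0879]
tool_rot: [[-0.991, -0.136, -0.002], [-0.136, 0.991, 0.007], [0.001, 0.007, -1.0]]
ft_force: [-0.1, -0.1, -2.8]
grip_width: 0.0587
gripper_force: 87.2
```

Run:
```python
from h import *
s=observe();print(s["time_s"],s["position"],np.array(s["tool_rot"]).round(3).tolist(),s["q"].round(1),s["grip_width"])
im,d=save("wrist","pics/w2.png"); W=cloud("wrist",d); np.save("w2.npy",W)
BT=np.load("BT.npy"); B=pose(s["position"],s["tool_rot"])@BT
m=cams.outline_of("wrist","bin")[0]["mask"]&(d>0); P=W[m]
L=(P-B[:3,3])@B[:3,:3]   # in presumed bin frame
b=(L[:,2]>.05)&(L[:,2]<.115)&(L[:,0]>.02)
print(m.sum(),np.percentile(L,[1,50,99],axis=0).round(4).tolist())
print("back",b.sum(),np.percentile(L[b],[1,5,50,95,99],axis=0).round(4).tolist())
for z0 in(.045,.055,.065,.085,.095):
    k=(np.abs(L[:,2]-z0)<.004)&(L[:,0]>.02); print(z0,k.sum(),np.percentile(L[k],[5,50,95],axis=0).round(4).tolist() if k.sum() else "")
for q in("bin_lip","bin_back"): print(q,[(r["p"],np.array(r["location"])*[640,480]) for r in cams.mark_of("wrist",q)[:1]])
V=topanel(W); k=(V[...,2]>.05)&(V[...,2]<.12)&(np.abs(V[...,0])<.012)&(np.abs(V[...,1]+.073)<.1); print("face X",k.sum(),np.percentile(V[k],[10,50,90],axis=0).round(4).tolist())
k=(V[...,2]>.212)&(V[...,2]<.24)&(V[...,0]<-.015)&(V[...,0]>-.06)&(np.abs(V[...,1]+.073)<.15);print("shelf",k.sum(),np.percentile(V[k],[2,50,98],axis=0).round(4).tolist() if k.sum() else"")
```

```text
8.2333 [ 0.49630787 -0.00408825  0.08786075] [[-0.991, -0.136, -0.002], [-0.136, 0.991, 0.007], [0.001, 0.007, -1.0]] [ -14.3   25.8   95.     0.4   59.4 -112.4] 0.05873806110037651
21515 [[-0.0441, -0.0291, -0.0006], [-0.0424, 0.0002, 0.0209], [0.0452, 0.0291, 0.0391]]Traceback (most recent call last):
  File "<stdin>", line 9, in <module>
    return _quantile_unchecked(
        a, q, axis, out, overwrite_input, method, keepdims, weights)
    return _ureduce(a,
                    func=_quantile_ureduce_func,
    ...<5 lines>...
                    overwrite_input=overwrite_input,
                    method=method)
    r = func(a, **kwargs)
    result = _quantile(arr,
                       quantiles=q,
    ...<2 lines>...
                       out=out,
                       weights=wgt)
    slices_having_nans = np.isnan(arr[-1, ...])
                                  ~~~^^^^^^^^^
IndexError: index -1 is out of bounds for axis 0 with size 0
```

View pics/w2.png

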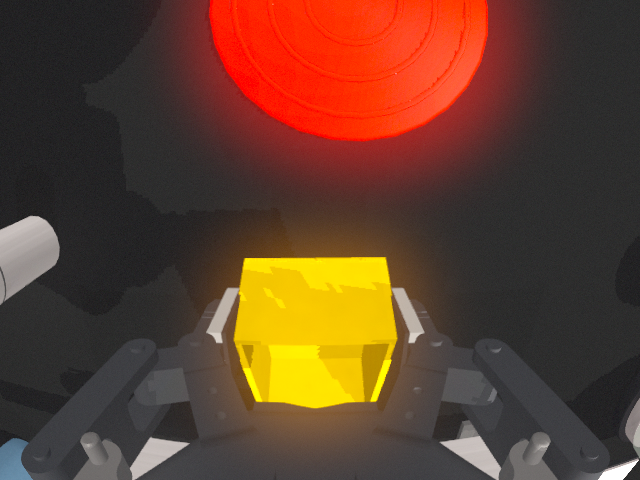

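Run:
```python
from h import *
s=observe(); BT=np.load("BT.npy"); B=pose(s["position"],s["tool_rot"])@BT
im,d=cams.get_image("wrist"); W=cloud("wrist",d); m=cams.outline_of("wrist","bin")[0]["mask"]&(d>0); L=(W[m]-B[:3,3])@B[:3,:3]
k=(L[:,0]<-.035)&(np.abs(L[:,1])<.022)&(L[:,2]>.004)&(L[:,2]<.034); print("front wall x=a*z+b",np.polyfit(L[k,2],L[k,0],1),np.median(L[k,0]))
k=(np.abs(L[:,2]-.003)<.006)&(np.abs(L[:,1])<.02)&(L[:,0]>-.03)&(L[:,0]<.035); print("floor",k.sum(),np.polyfit(L[k,0],L[k,2],1) if k.sum()>30 else "")
im,d=cams.get_image("top"); W=cloud("top",d); m=cams.outline_of("top","bin"); print([r["p"] for r in m])
P=W[m[0]["mask"]&(d>0)]; L=(P-B[:3,3])@B[:3,:3]; k=(L[:,2]>.07)&(L[:,2]<.115); print("lip top cam",k.sum(),np.percentile(L[k],[3,10,50,90,97],axis=0).round(4).tolist())
V=topanel(P[k]); print(np.percentile(V,[3,50,97],axis=0).round(4).tolist()); e=topanel((B@[.0545,0,.103,1])[:3]); print("pred lip",e,"bb",topanel((B@[.045,0,.075,1])[:3]))
print([np.array(r["location"])*[640,480] for r in cams.mark_of("top","bin_lip")[:1]])
c=cams.calibration("top"); h=np.array(c["view"])@B@[.0545,0,.103,1]; f=f_of(c); print("pred px",c["cx"]+f*h[0]/-h[2],c["cy"]-f*h[1]/-h[2])
```

```text
front wall x=a*z+b [ 0.00172645 -0.04271672] -0.04267642044386805
floor 441 [-0.03687971  0.0029324 ]
[0.8]
lip top cam 183 [[0.0431, -0.0294, 0.0725], [0.0456, -0.0242, 0.0747], [0.0547, -0.0026, 0.0839], [0.0585, 0.0189, 0.1032], [0.06, 0.0245, 0.1057]]
[[-0.0813, -0.1018, 0.1085], [-0.0666, -0.0749, 0.1179], [-0.0559, -0.0478, 0.1373]]
pred lip [-0.05944417 -0.07238497  0.13459109] bb [-0.08025915 -0.07233418  0.11359147]
[array([332.096, 214.416])]
pred px 332.9522710721644 216.61209427591115
```

```bash
cat >> h.py <<'E'
def path(wps,ns,ys=-.072,p0=None,R0=None):
    BT=np.load("BT.npy"); TB=np.linalg.inv(BT); s=observe(); p,R=s["position"],np.array(s["tool_rot"])
    B=pose(p,R)@BT; print("now bb",topanel((B@[.045,0,.075,1])[:3]).round(4),"lean",np.degrees(np.arctan2(-B[2,0],B[2,2])).round(1),"F",s["ft_force"].round(1),"t",s["time_s"])
    for a,n in zip(wps,ns):
        T=binpose(a[0],ys,a[1],a[2])@TB; print(a); plan(T[:3,3],T[:3,:3],n,p0=p,R0=R); p,R=T[:3,3],T[:3,:3]
E
python3 - <<'E'
from h import *
BT=np.load("BT.npy"); C=np.eye(4); C[0,3]=.002; C[2,3]=-.0005; np.save("BT.npy",BT@C)
path([(-.03,.122,26),(-.0155,.128,26),(-.010,.139,26),(-.002,.139,26)],[4,2,2,2])
E
```

```text
now bb [-0.0783 -0.0725  0.1124] lean 26.0 F [ 0.3  0.1 -3.2] t 8.5833
(-0.03, 0.122, 26)
t 8.5833 step mm 12.308006330358449 turn [0.001, 0.0, 0.0] x 4
[[-1.21,0.02,-0.24]]
(-0.0155, 0.128, 26)
t 8.5833 step mm 7.846177413237625 turn [0.0, 0.0, 0.0] x 2
[[-0.72,0.0,-0.3]]
(-0.01, 0.139, 26)
t 8.5833 step mm 6.149186938124431 turn [0.0, 0.0, 0.0] x 2
[[-0.27,0.0,-0.55]]
(-0.002, 0.139, 26)
t 8.5833 step mm 3.9999999999999454 turn [0.0, 0.0, 0.0] x 2
[[-0.4,0.0,-0.0]]
```

Call:
{"op": "move_arm", "data": {"jaw": [4, 4, 4, 4, 4, 4, 4, 4], "dp": [[-1.21, 0.02, -0.24], [-1.21, 0.02, -0.24], [-1.21, 0.02, -0.24], [-1.21, 0.02, -0.24], [-0.72, 0, -0.3], [-0.72, 0, -0.3], [0, 0, 0], [0, 0, 0]], "turn": [[0.001, 0, 0], [0.001, 0, 0], [0.001, 0, 0], [0.001, 0, 0], [0, 0, 0], [0, 0, 0], [0, 0, 0], [0, 0, 0]]}}

```text
time_s: 9.25
position: [0.5583, 0.0057, 0.1035]
tool_rot: [[-0.991, -0.137, -0.002], [-0.137, 0.991, 0.002], [0.001, 0.002, -1.0]]
ft_force: [-0.7, 0.9, -2.1]
grip_width: 0.0586
gripper_force: 87.2
```

Run:
```python
from h import *
path([(-.010,.139,26),(-.002,.139,26)],[3,3])
im,d=save("scene","pics/s2.png"); cv2.imwrite("pics/s2c.png",cv2.resize(cv2.imread("pics/s2.png")[230:400,220:440],(800,600)))
```

```text
now bb [-0.0155 -0.0722  0.1278] lean 26.0 F [-0.7  0.9 -2.1] t 9.25
(-0.01, 0.139, 26)
t 9.25 step mm 4.155546947685898 turn [-0.001, -0.0, 0.0] x 3
[[-0.18,0.01,-0.37]]
(-0.002, 0.139, 26)
t 9.25 step mm 2.66666666666663 turn [0.0, 0.0, 0.0] x 3
[[-0.27,0.0,-0.0]]
```

No contact so far; continue up and in.

Call:
{"op": "move_arm", "data": {"jaw": [4, 4, 4, 4], "dp": [[-0.18, 0.01, -0.37], [-0.18, 0.01, -0.37], [-0.18, 0, -0.37], [0, 0, 0]], "turn": [[0, 0, 0], [0, 0, 0], [0, 0, 0], [0, 0, 0]]}}

```text
time_s: 9.63
position: [0.5646, 0.0064, 0.1156]
tool_rot: [[-0.991, -0.137, 0.0], [-0.137, 0.991, 0.002], [-0.001, 0.002, -1.0]]
ft_force: [0.5, 0.3, -2.5]
grip_width: 0.0586
gripper_force: 87.2
```

Call:
{"op": "move_arm", "data": {"jaw": [4, 4, 4, 4, 4], "dp": [[-0.27, 0, 0], [-0.27, 0, 0], [-0.27, 0, 0], [0, 0, 0], [0, 0, 0]], "turn": [[0, 0, 0], [0, 0, 0], [0, 0, 0], [0, 0, 0], [0, 0, 0]]}}

```text
time_s: 10.05
position: [0.572, 0.0076, 0.1144]
tool_rot: [[-0.991, -0.137, -0.002], [-0.137, 0.991, 0.002], [0.002, 0.002, -1.0]]
ft_force: [0.2, -0.3, -1.7]
grip_width: 0.0583
gripper_force: 87.2
```

Run:
```python
from h import *
path([(-.002,.1355,22),(-.002,.134,16),(-.002,.1325,8),(-.002,.1312,2),(-.002,.1305,0)],[2,2,3,2,1])
```

```text
now bb [-0.0017 -0.0722  0.1387] lean 26.0 F [ 0.2 -0.3 -1.7] t 10.05
(-0.002, 0.1355, 22)
t 10.05 step mm 4.931984123986081 turn [-0.001, -0.035, -0.0] x 2
[[-0.08,0.01,0.49],[-0.07,0.01,0.49]]
(-0.002, 0.134, 16)
t 10.05 step mm 5.8014938045458875 turn [-0.0, -0.052, -0.0] x 2
[[-0.15,-0.0,0.56],[-0.12,-0.0,0.57]]
(-0.002, 0.1325, 8)
t 10.05 step mm 4.974337450988315 turn [-0.0, -0.047, -0.0] x 3
[[-0.14,-0.0,0.48],[-0.11,-0.0,0.48],[-0.09,-0.0,0.49]]
(-0.002, 0.1312, 2)
t 10.05 step mm 5.639027980540303 turn [-0.0, -0.052, -0.0] x 2
[[-0.13,-0.0,0.55],[-0.1,-0.0,0.55]]
(-0.002, 0.1305, 0)
t 10.05 step mm 3.9647993705524547 turn [-0.0, -0.035, -0.0] x 1
[[-0.06,-0.0,0.39]]
```

Free inside the groove. Swing, in two parts.

Call:
{"op": "move_arm", "data": {"jaw": [4, 4, 4, 4, 4], "dp": [[-0.08, 0, 0.49], [-0.07, 0, 0.49], [-0.15, 0, 0.56], [-0.12, 0, 0.57], [0, 0, 0]], "turn": [[0, -0.035, 0], [0, -0.035, 0], [0, -0.052, 0], [0, -0.052, 0], [0, 0, 0]]}}

```text
time_s: 10.47
position: [0.5756, 0.0086, 0.0926]
tool_rot: [[-0.976, -0.137, 0.168], [-0.134, 0.991, 0.027], [-0.17, 0.003, -0.985]]
ft_force: [-0.7, 0.2, -3.0]
grip_width: 0.0584
gripper_force: 87.2
```

Call:
{"op": "move_arm", "data": {"jaw": [4, 4, 4, 4], "dp": [[-0.14, 0, 0.48], [-0.11, 0, 0.48], [-0.09, 0, 0.49], [0, 0, 0]], "turn": [[0, -0.047, 0], [0, -0.047, 0], [0, -0.047, 0], [0, 0, 0]]}}

```text
time_s: 10.8
position: [0.5825, 0.0095, 0.0794]
tool_rot: [[-0.943, -0.137, 0.303], [-0.13, 0.991, 0.045], [-0.306, 0.004, -0.952]]
ft_force: [-0.6, 0.8, -2.6]
grip_width: 0.0586
gripper_force: 87.2
```

Run:
```python
from h import *
path([(-.002,.1312,2),(-.002,.1302,0)],[2,1])
print(observe()["wrist_torque"])
```

```text
now bb [-0.0031 -0.0719  0.1316] lean 8.1 F [-0.6  0.8 -2.6] t 10.8
(-0.002, 0.1312, 2)
t 10.8 step mm 5.66003031535756 turn [-0.001, -0.053, -0.001] x 2
[[-0.2,-0.01,0.53],[-0.17,-0.01,0.54]]
(-0.002, 0.1302, 0)
t 10.8 step mm 4.219479772660442 turn [-0.0, -0.035, -0.0] x 1
[[-0.05,-0.0,0.42]]
[-0.07236807  0.42497    -0.00475134]
```

Call:
{"op": "move_arm", "data": {"jaw": [4, 4, 4, 4, 4], "dp": [[-0.2, 0, 0.53], [-0.17, 0, 0.54], [-0.05, 0, 0.42], [0, 0, 0], [0, 0, 0]], "turn": [[0, -0.053, 0], [0, -0.053, 0], [0, -0.035, 0], [0, 0, 0], [0, 0, 0]]}}

```text
time_s: 11.22
position: [0.5921, 0.0109, 0.0675]
tool_rot: [[-0.892, -0.138, 0.431], [-0.123, 0.99, 0.064], [-0.436, 0.004, -0.9]]
ft_force: [-6.3, -2.3, -3.6]
grip_width: 0.0587
gripper_force: 87.6
```

Run:
```python
from h import *
path([(-.002,.129,0)],[1])
print(observe()["wrist_torque"],observe()["q"].round(1))
```

```text
now bb [-0.0015 -0.0718  0.1306] lean 0.1 F [-6.3 -2.3 -3.6] t 11.2167
(-0.002, 0.129, 0)
t 11.2167 step mm 1.807075198152927 turn [-0.001, -0.002, -0.001] x 1
[[0.11,-0.03,0.14]]
[-0.34975756  1.45743564 -0.24150859] [ -14.8   28.9  100.2   21.1   28.5 -129.3]
```

Call:
{"op": "move_arm", "data": {"jaw": [4, 4], "dp": [[0.04, 0, 0.09], [0, 0, 0]], "turn": [[0, 0, 0], [0, 0, 0]]}}

```text
time_s: 11.38
position: [0.5921, 0.0109, 0.0669]
tool_rot: [[-0.891, -0.138, 0.431], [-0.123, 0.99, 0.064], [-0.436, 0.004, -0.9]]
ft_force: [-10.4, -2.1, 3.2]
grip_width: 0.0583
gripper_force: 88.7
```

Call:
{"op": "move_arm", "data": {"jaw": [4, 4], "dp": [[0.04, 0, 0.09], [0, 0, 0]], "turn": [[0, 0, 0], [0, 0, 0]]}}

```text
time_s: 11.55
position: [0.592, 0.011, 0.0661]
tool_rot: [[-0.891, -0.138, 0.431], [-0.123, 0.99, 0.064], [-0.436, 0.004, -0.9]]
ft_force: [-10.8, -2.3, 2.8]
grip_width: 0.0587
gripper_force: 88.4
```

Call:
{"op": "move_arm", "data": {"jaw": [4, 4], "dp": [[0.04, 0, 0.09], [0, 0, 0]], "turn": [[0, 0, 0], [0, 0, 0]]}}

```text
time_s: 11.72
position: [0.592, 0.0111, 0.0657]
tool_rot: [[-0.891, -0.138, 0.432], [-0.122, 0.99, 0.064], [-0.437, 0.004, -0.899]]
ft_force: [-15.9, -2.6, 10.1]
grip_width: 0.0591
gripper_force: 89.7
```

Call:
{"op": "move_arm", "data": {"jaw": [4, 4], "dp": [[0.04, 0, 0.09], [0, 0, 0]], "turn": [[0, 0, 0], [0, 0, 0]]}}

```text
time_s: 11.88
position: [0.592, 0.0111, 0.0652]
tool_rot: [[-0.891, -0.138, 0.433], [-0.122, 0.99, 0.064], [-0.438, 0.004, -0.899]]
ft_force: [-20.1, -3.2, 14.8]
grip_width: 0.0584
gripper_force: 90.6
```

Run:
```python
from h import *
path([],[])
im,d=save("wrist","pics/w3.png"); s=observe(); W=topanel(cloud("wrist",d))
m=cams.outline_of("wrist","bin")[0]["mask"]&(d>0); P=W[m]; print(np.percentile(P,[1,5,50,95,99],axis=0).round(4).tolist())
```

```text
now bb [-0.0017 -0.0716  0.1285] lean -0.0 F [-20.1  -3.2  14.8] t 11.8833
[[-0.0931, -0.1011, 0.0533], [-0.0927, -0.0991, 0.0559], [-0.0913, -0.072, 0.0747], [-0.0044, -0.0447, 0.0924], [-0.0037, -0.043, 0.093]]
```

View pics/w3.png

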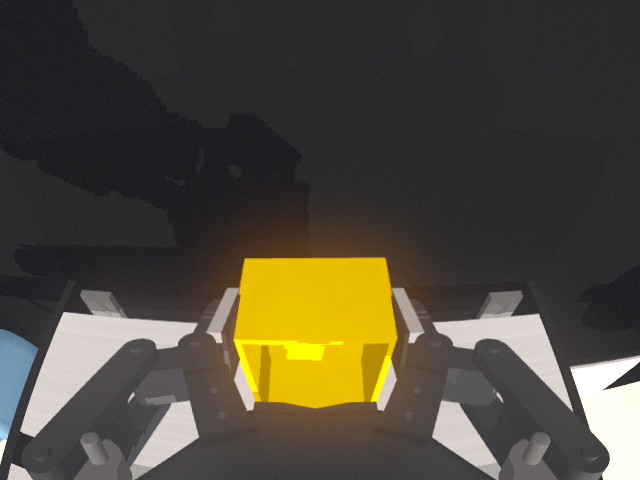

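Call:
{"op": "move_arm", "data": {"jaw": [6.2, 6.8, 7.5, 8.5, 8.5, 8.5], "dp": [[0, 0, 0], [0, 0, 0], [0, 0, 0], [0, 0, 0], [0, 0, 0], [0, 0, 0]], "turn": [[0, 0, 0], [0, 0, 0], [0, 0, 0], [0, 0, 0], [0, 0, 0], [0, 0, 0]]}}

```text
time_s: 12.48
position: [0.5932, 0.0107, 0.064]
tool_rot: [[-0.89, -0.137, 0.435], [-0.122, 0.991, 0.062], [-0.439, 0.002, -0.898]]
ft_force: [-0.3, -0.5, -0.2]
grip_width: 0.085
gripper_force: 0.0
```

Call:
{"op": "move_arm", "data": {"jaw": [8.5, 8.5, 8.5, 8.5, 8.5, 8.5], "dp": [[0, 0, -0.8], [0, 0, -1.6], [0, 0, -2.5], [0, 0, -2.5], [0, 0, -2.5], [0, 0, -2.5]], "turn": [[0, 0, 0], [0, 0, 0], [0, 0, 0], [0, 0, 0], [0, 0, 0], [0, 0, 0]]}}

```text
time_s: 12.98
position: [0.5381, 0.0029, 0.1767]
tool_rot: [[-0.89, -0.137, 0.435], [-0.122, 0.991, 0.062], [-0.439, 0.002, -0.898]]
ft_force: [0.1, -0.2, -0.4]
grip_width: 0.085
gripper_force: 0.0
```

Run:
```python
from h import *
s=observe(); print(s["time_s"],s["position"],s["ft_force"].round(1),s["q"].round(1))
im,d=save("wrist","pics/w4.png"); W=topanel(cloud("wrist",d))
m=cams.outline_of("wrist","bin")[0]["mask"]&(d>0); P=W[m]; print("bin",np.percentile(P,[1,5,50,95,99],axis=0).round(4).tolist())
k=(P[:,0]<-.08)&(P[:,2]>.06)&(P[:,2]<.088); print("front X=a z+b",k.sum(),np.polyfit(P[k,2],P[k,0],1))
k=(P[:,2]>.1); print("back",k.sum(),np.percentile(P[k],[5,50,95],axis=0).round(4).tolist() if k.sum() else "")
for q in ("canister","bin","shelf"):
  im,d=cams.get_image("top") if q=="canister" else (im,d)
  V=cloud("top",d); r=cams.outline_of("top",q)[:1]
  for o in r:
    P=V[o["mask"]&(d>0)]
    if q=="canister":
        P=P[(P[:,2]>.075)]; print("can",cv2.minEnclosingCircle((P[:,:2]*1000).astype(np.float32)),np.percentile(P,[2,50,98],axis=0).round(4).tolist())
    else: print(q,o["p"],np.percentile(topanel(P),[2,50,98],axis=0).round(4).tolist())
```

```text
12.9833 [0.5380741  0.00286438 0.17674573] [ 0.1 -0.2 -0.4] [ -17.8   14.6  100.4   16.5   42.4 -125.6]
bin [[-0.0923, -0.1013, 0.0576], [-0.0918, -0.0993, 0.06], [-0.0067, -0.0724, 0.0895], [0.005, -0.0449, 0.147], [0.0058, -0.043, 0.1537]]
front X=a z+b 2083 [-0.02783143 -0.08928277]
back 4912 [[-0.0064, -0.0989, 0.1035], [-0.0047, -0.0724, 0.1319], [0.0056, -0.0452, 0.1525]]
can ((531.4349365234375, -225.418701171875), 22.859756469726562) [[0.5118, -0.2446, 0.0772], [0.5312, -0.224, 0.0877], [0.5514, -0.2047, 0.0978]]
bin 0.69 [[-0.0909, -0.1008, 0.0482], [-0.0509, -0.074, 0.0583], [-0.016, -0.0446, 0.0993]]
shelf 0.74 [[-0.0008, -0.2697, 0.0036], [0.0096, -0.0959, 0.2653], [0.1101, 0.0958, 0.2855]]
```

View pics/w4.png

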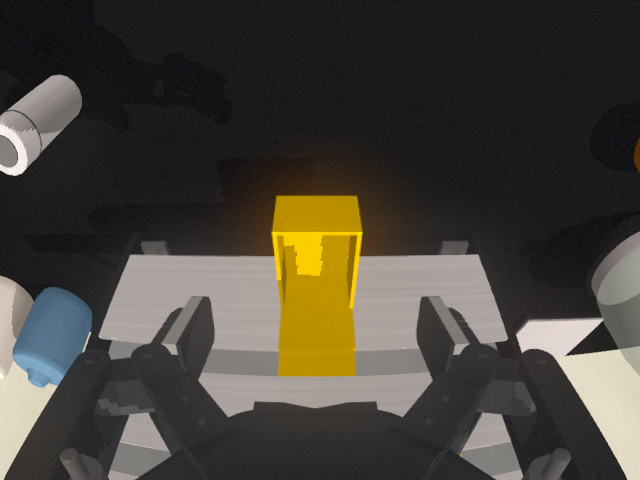

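Run:
```python
from h import *
c=np.array([.5314,-.2254,0])
for yaw in(-38,-25,-12):
  for t in(26,30,35,40):
    R=tool(yaw,t); tcp=c+[0,0,.068]+R[:,2]*.019; q,e=ik(tcp,R,[-35,30,100,0,30,-90]); print(yaw,t,tcp.round(3),q.round(0),e.round(2))
for t in(26,30,35,40):
    R=tool(8,t); tcp=fromp([-.055,-.072,.128])+R[:,2]*.019; q,e=ik(tcp,R,[-15,30,90,0,50,-110]); print("place",t,tcp.round(3),q.round(0),e.round(2))
```

```text
-38 26 [ 0.538 -0.231  0.051] [-34.  30. 102.  -5.  22. -82.] 0.0
-38 30 [ 0.539 -0.231  0.052] [-34.  30. 104.  -8.  16. -79.] 0.0
-38 35 [ 0.54  -0.232  0.052] [-33.  30. 106. -17.  10. -69.] 4.01
-38 40 [ 0.541 -0.233  0.053] [-30.  31. 108. -81.  10.  -2.] 17.08
-25 26 [ 0.539 -0.229  0.051] [ -37.   30.  102.   14.   23. -113.] 0.0
-25 30 [ 0.54  -0.229  0.052] [ -37.   30.  105.   22.   17. -122.] 0.0
-25 35 [ 0.541 -0.23   0.052] [ -38.   30.  108.   46.   10. -146.] 0.0
-25 40 [ 0.542 -0.231  0.053] [ -39.   30.  109.   65.   10. -165.] 9.45
-12 26 [ 0.54  -0.227  0.051] [ -40.   30.  102.   27.   27. -139.] 0.0
-12 30 [ 0.541 -0.227  0.052] [ -41.   30.  105.   38.   23. -151.] 0.0
-12 35 [ 0.542 -0.228  0.052] [ -41.   30.  107.   52.   20. -165.] 3.96
-12 40 [ 0.543 -0.228  0.053] [ -41.   30.  107.   54.   19. -165.] 17.75
place 26 [0.621 0.015 0.111] [ -13.   27.   93.   16.   36. -122.] 0.0
place 30 [0.622 0.015 0.112] [ -14.   27.   96.   21.   31. -128.] 0.0
place 35 [0.623 0.015 0.112] [ -15.   26.   99.   32.   25. -139.] 0.0
place 40 [0.625 0.015 0.113] [ -16.   26.  103.   49.   20. -156.] 0.0
```

Run:
```python
from h import *
c=np.array([.5314,-.2254,.068]); R=tool(-28,32); tcp=c+R[:,2]*.019; print(tcp,ik(tcp,R,[-35,30,100,0,30,-90]))
pre=tcp-R[:,2]*.08; print(pre); plan(pre,R,10)
```

```text
[ 0.54028993 -0.23012686  0.05188709] (array([ -36.67206992,   29.96522343,  106.39357872,   21.1840458 ,
         12.77411686, -118.07477348]), np.float64(6.0209462602723206e-12))
[ 0.50285865 -0.2102243   0.11973093]
t 13.2833 step mm 22.30722703120213 turn [0.031, -0.01, 0.055] x 10
[[0.82,-2.06,0.2],[0.71,-2.1,0.26],[0.6,-2.13,0.32],[0.48,-2.14,0.38],[0.37,-2.16,0.44],[0.26,-2.16,0.5],[0.14,-2.15,0.57],[0.03,-2.14,0.63],[-0.08,-2.12,0.7],[-0.18,-2.09,0.76]]
```

Call:
{"op": "move_arm", "data": {"jaw": [8.5, 8.5, 8.5, 8.5, 8.5, 8.5, 8.5, 8.5, 8.5, 8.5, 8.5, 8.5], "dp": [[0.82, -2.06, 0.2], [0.71, -2.1, 0.26], [0.6, -2.13, 0.32], [0.48, -2.14, 0.38], [0.37, -2.16, 0.44], [0.26, -2.16, 0.5], [0.14, -2.15, 0.57], [0.03, -2.14, 0.63], [-0.08, -2.12, 0.7], [-0.18, -2.09, 0.76], [0, 0, 0], [0, 0, 0]], "turn": [[0.031, -0.01, 0.055], [0.031, -0.01, 0.055], [0.031, -0.01, 0.055], [0.031, -0.01, 0.055], [0.031, -0.01, 0.055], [0.031, -0.01, 0.055], [0.031, -0.01, 0.055], [0.031, -0.01, 0.055], [0.031, -0.01, 0.055], [0.031, -0.01, 0.055], [0, 0, 0], [0, 0, 0]]}}

```text
time_s: 14.28
position: [0.5025, -0.2103, 0.1194]
tool_rot: [[-0.749, 0.474, 0.464], [0.402, 0.881, -0.251], [-0.527, -0.002, -0.85]]
ft_force: [-0.3, -1.3, -0.4]
grip_width: 0.0848
gripper_force: 0.0
```

Run:
```python
from h import *
s=observe(); print(s["position"],s["q"].round(1))
im,d=save("wrist","pics/w5.png"); W=cloud("wrist",d)
o=cams.outline_of("wrist","canister")[0]; print(o["p"],np.array(o["box"])*[640,480,640,480])
P=W[o["mask"]&(d>0)]; print(np.percentile(P,[1,50,99],axis=0).round(4).tolist())
Q=P[(P[:,2]>.082)]; print("lid",len(Q),cv2.minEnclosingCircle((Q[:,:2]*1000).astype(np.float32)),np.percentile(Q,[1,99],axis=0).mean(0))
S=P[(P[:,2]>.01)&(P[:,2]<.075)]
from scipy.optimize import least_squares
r=least_squares(lambda v:np.hypot(S[:,0]-v[0],S[:,1]-v[1])-.023,[.531,-.225],loss="soft_l1",f_scale=.001); print("axis",r.x,len(S))
c=np.array([*r.x,.068]); R=tool(-28,32); tcp=c+R[:,2]*.019; plan(tcp,R,6)
```

```text
[ 0.50245033 -0.21033329  0.11944713] [ -37.5   19.6  108.5   13.5   20.9 -110.5]
0.8 [316.928 224.544  81.088 151.488]
[[0.5081, -0.2446, -0.0003], [0.5153, -0.216, 0.0664], [0.5533, -0.201, 0.0889]]
lid 3442 ((530.5314331054688, -223.726806640625), 23.724063873291016) [ 0.52988174 -0.22270122  0.0856681 ]
axis [ 0.53162435 -0.22403843] 5481
t 14.3833 step mm 13.409482412408893 turn [-0.001, -0.0, -0.0] x 6
[[0.0,0.02,1.34]]
```

View pics/w5.png

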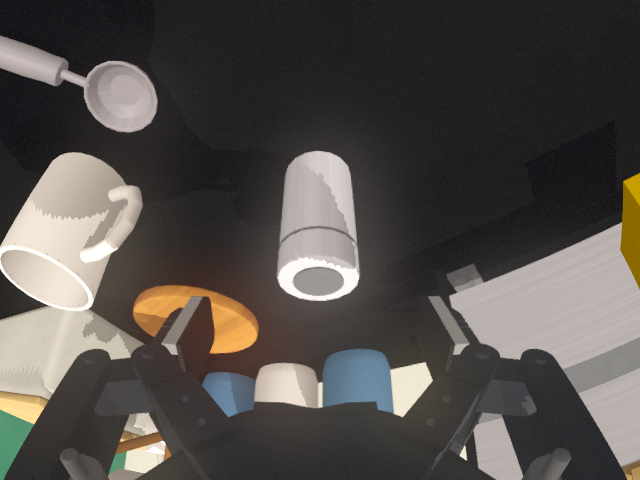

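The canister is centred at about (318, 225) between the open fingers, and the mug (60, 230) and spoon are clear of them. Go in and grip.

Call:
{"op": "move_arm", "data": {"jaw": [8.5, 8.5, 8.5, 8.5, 8.5, 8.5, 8.5], "dp": [[0, 0.02, 1.34], [0, 0.02, 1.34], [0, 0.02, 1.34], [0, 0.02, 1.34], [0, 0.02, 1.34], [0, 0.02, 1.34], [0, 0, 0]], "turn": [[0, 0, 0], [0, 0, 0], [0, 0, 0], [0, 0, 0], [0, 0, 0], [0, 0, 0], [0, 0, 0]]}}

```text
time_s: 14.97
position: [0.5413, -0.2288, 0.0509]
tool_rot: [[-0.749, 0.472, 0.465], [0.4, 0.882, -0.25], [-0.528, -0.002, -0.849]]
ft_force: [-0.6, 0.4, 0.2]
grip_width: 0.0849
gripper_force: 0.0
```

Call:
{"op": "move_arm", "data": {"jaw": [3, 3, 3, 3, 3, 3, 3, 3], "dp": [[0, 0, 0], [0, 0, 0], [0, 0, 0], [0, 0, 0], [0, 0, 0], [0, 0, 0], [0, 0, 0], [0, 0, 0]], "turn": [[0, 0, 0], [0, 0, 0], [0, 0, 0], [0, 0, 0], [0, 0, 0], [0, 0, 0], [0, 0, 0], [0, 0, 0]], "force": 50}}

```text
time_s: 15.63
position: [0.541, -0.2295, 0.0536]
tool_rot: [[-0.747, 0.474, 0.467], [0.4, 0.881, -0.253], [-0.531, -0.002, -0.847]]
ft_force: [-0.8, 3.2, 6.6]
grip_width: 0.0449
gripper_force: 51.2
```

Run:
```python
from h import *
s=observe(); p=s["position"];R=np.array(s["tool_rot"]); print(p,s["q"].round(1))
Cw=pose([.5316,-.2240,0],np.eye(3)); T=pose(p,R); CT=(R.T@(Cw[:3,3]-p)); CT[1]=0; np.save("CT.npy",CT); print("can in tool",CT)
up=p+[-.03,.02,.13]; plan(up,R,7)
R2=tool(7.9,32); tgt=fromp([-.115,-.0717,.112])-R2@CT; print("stage tcp",tgt,ik(tgt,R2,[-15,25,95,20,30,-125])[0].round(0)); plan(tgt,R2,9,p0=up,R0=R)
```

```text
[ 0.5409747  -0.22950477  0.05355966] [ -36.4   29.8  106.3   19.4   12.7 -116. ]
can in tool [0.0376531  0.         0.03960794]
t 15.6333 step mm 19.272482233188633 turn [0.0, 0.0, 0.0] x 7
[[-0.55,0.04,-1.85]]
stage tcp [0.56397953 0.00683823 0.16554254] [ -17.   17.  102.   24.   34. -132.]
t 15.6333 step mm 24.82989554946861 turn [-0.037, 0.0, -0.059] x 9
[[0.63,2.4,-0.16],[0.49,2.43,-0.07],[0.34,2.46,0.02],[0.19,2.47,0.11],[0.05,2.47,0.2],[-0.1,2.46,0.3],[-0.25,2.44,0.39],[-0.39,2.41,0.48],[-0.53,2.36,0.57]]
```

Call:
{"op": "move_arm", "data": {"jaw": [3, 3, 3, 3, 3, 3, 3], "dp": [[-0.55, 0.04, -1.85], [-0.55, 0.04, -1.85], [-0.55, 0.04, -1.85], [-0.55, 0.04, -1.85], [-0.55, 0.04, -1.85], [-0.55, 0.04, -1.85], [-0.55, 0.04, -1.85]], "turn": [[0, 0, 0], [0, 0, 0], [0, 0, 0], [0, 0, 0], [0, 0, 0], [0, 0, 0], [0, 0, 0]]}}

```text
time_s: 16.22
position: [0.5097, -0.2095, 0.1835]
tool_rot: [[-0.748, 0.474, 0.465], [0.401, 0.881, -0.252], [-0.529, -0.002, -0.849]]
ft_force: [0.7, -1.3, -1.1]
grip_width: 0.045
gripper_force: 51.5
```

Call:
{"op": "move_arm", "data": {"jaw": [3, 3, 3, 3, 3, 3, 3, 3, 3, 3, 3, 3], "dp": [[0.63, 2.4, -0.16], [0.49, 2.43, -0.07], [0.34, 2.46, 0.02], [0.19, 2.47, 0.11], [0.05, 2.47, 0.2], [-0.1, 2.46, 0.3], [-0.25, 2.44, 0.39], [-0.39, 2.41, 0.48], [-0.53, 2.36, 0.57], [0, 0, 0], [0, 0, 0], [0, 0, 0]], "turn": [[-0.037, 0, -0.059], [-0.037, 0, -0.059], [-0.037, 0, -0.059], [-0.037, 0, -0.059], [-0.037, 0, -0.059], [-0.037, 0, -0.059], [-0.037, 0, -0.059], [-0.037, 0, -0.059], [-0.037, 0, -0.059], [0, 0, 0], [0, 0, 0], [0, 0, 0]]}}

```text
time_s: 17.22
position: [0.5638, 0.006, 0.1645]
tool_rot: [[-0.841, -0.132, 0.524], [-0.112, 0.991, 0.069], [-0.529, -0.001, -0.849]]
ft_force: [-0.3, 0.0, -2.0]
grip_width: 0.0451
gripper_force: 51.6
```

Run:
```python
from h import *
s=observe(); p=s["position"];R=np.array(s["tool_rot"]); CT=np.load("CT.npy"); print(p,R.round(3).tolist(),s["q"].round(1),s["ft_force"].round(1),s["grip_width"])
print("can bottom pred",topanel(p+R@CT))
im,d=save("wrist","pics/w6.png"); W=topanel(cloud("wrist",d))
o=cams.outline_of("wrist","canister")[0]; P=W[o["mask"]&(d>0)]; print(o["p"],np.percentile(P,[1,50,99],axis=0).round(4).tolist())
from scipy.optimize import least_squares
S=P[(P[:,2]>.115)&(P[:,2]<.185)]
def f(v): 
    a=np.array([v[2],v[3],1]); a/=np.linalg.norm(a); q=S-[v[0],v[1],.112]; return np.linalg.norm(np.cross(q,a),axis=1)-.023
r=least_squares(f,[-.115,-.072,0,0],loss="soft_l1",f_scale=.001); print("axis at z.112",r.x[:2].round(4),"tilt deg",np.degrees(r.x[2:]).round(1),len(S))
b=cams.outline_of("wrist","bin"); P=W[b[0]["mask"]&(d>0)]; print("bin",np.percentile(P,[1,50,99],axis=0).round(4).tolist())
```

```text
[0.56377138 0.00596533 0.16447754] [[-0.841, -0.132, 0.524], [-0.112, 0.991, 0.069], [-0.529, -0.001, -0.849]] [ -17.5   16.9  102.2   23.7   33.7 -131.8] [-0.3  0.  -2. ] 0.045097971252844635
can bottom pred [-0.1154093  -0.07251669  0.11095177]
0.78 [[-0.139, -0.0947, 0.1128], [-0.1349, -0.0733, 0.1732], [-0.1025, -0.0519, 0.1991]]
axis at z.112 [-0.1153 -0.0733] tilt deg [ 0.1 -0.1] 14267
bin [[-0.0935, -0.1015, 0.0519], [-0.0918, -0.0507, 0.0622], [-0.079, -0.0419, 0.0925]]
```

View pics/w6.png

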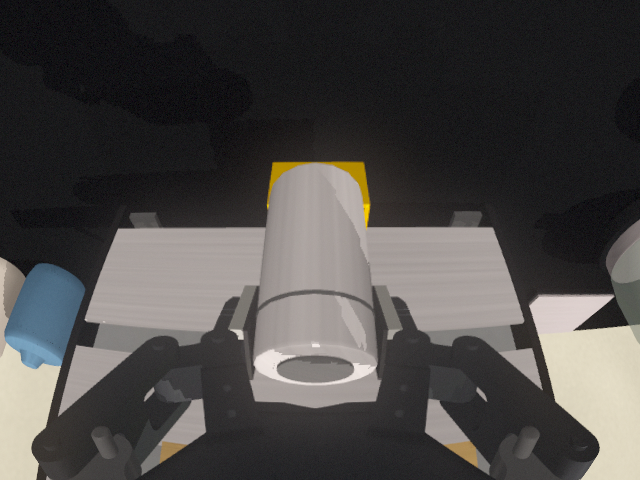

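Run:
```python
from h import *
s=observe(); p=s["position"];R=np.array(s["tool_rot"])
A=Ro.from_euler("z",8,degrees=True).as_matrix()
a=p+A@[.0553,.0012,-.008]; plan(a,R,5); b=a+[0,0,-.040]; plan(b,R,5,p0=a,R0=R); print((R.T@[0,0,-.1]).round(3)); print(ik(b,R,s["q"]))
```

```text
t 17.3667 step mm 11.17770996224182 turn [0.0, 0.0, 0.0] x 5
[[-0.85,0.03,0.72]]
t 17.3667 step mm 8.000000000000002 turn [0.0, 0.0, 0.0] x 5
[[0.42,0.0,0.68]]
[0.053 0.    0.085]
(array([ -14.44217306,   25.66857289,   97.67903854,   24.20921603,
         28.78534479, -130.45158393]), np.float64(5.551115123125783e-14))
```

Call:
{"op": "move_arm", "data": {"jaw": [3, 3, 3, 3, 3, 3, 3], "dp": [[-0.85, 0.03, 0.72], [-0.85, 0.03, 0.72], [-0.85, 0.03, 0.72], [-0.85, 0.03, 0.72], [-0.85, 0.03, 0.72], [0, 0, 0], [0, 0, 0]], "turn": [[0, 0, 0], [0, 0, 0], [0, 0, 0], [0, 0, 0], [0, 0, 0], [0, 0, 0], [0, 0, 0]]}}

```text
time_s: 17.95
position: [0.6188, 0.015, 0.156]
tool_rot: [[-0.841, -0.133, 0.524], [-0.113, 0.991, 0.07], [-0.529, -0.001, -0.849]]
ft_force: [-0.0, 0.1, -1.2]
grip_width: 0.0449
gripper_force: 51.6
```

Run:
```python
from h import *
s=observe(); p=s["position"];R=np.array(s["tool_rot"]); CT=np.load("CT.npy"); print("can bottom pred",topanel(p+R@CT),s["ft_force"].round(1))
im,d=cams.get_image("wrist"); W=topanel(cloud("wrist",d))
P=W[cams.outline_of("wrist","canister")[0]["mask"]&(d>0)]; S=P[(P[:,2]>.11)&(P[:,2]<.175)]
from scipy.optimize import least_squares
r=least_squares(lambda v:np.hypot(S[:,0]-v[0],S[:,1]-v[1])-.023,[-.06,-.072],loss="soft_l1",f_scale=.001); print("can",r.x.round(4),len(S),np.percentile(P[:,2],1))
P=W[cams.outline_of("wrist","bin")[0]["mask"]&(d>0)]
k=(P[:,0]<-.08)&(P[:,2]>.06)&(P[:,2]<.09);print("bin front",k.sum(),np.percentile(P[k],[1,99],axis=0).round(4).tolist(),np.percentile(P[k][:,1],[1,99]).mean())
```

```text
can bottom pred [-0.05967053 -0.07118607  0.10252328] [-0.   0.1 -1.2]
can [-0.06   -0.0717] 13316 0.10453441189654539
bin front 3678 [[-0.0935, -0.1008, 0.0603], [-0.0828, -0.0422, 0.0898]] -0.07152460808180922
```

Call:
{"op": "move_arm", "data": {"jaw": [3, 3, 3, 3, 3, 3, 3], "dp": [[0.42, 0, 0.68], [0.42, 0, 0.68], [0.42, 0, 0.68], [0.42, 0, 0.68], [0.42, 0, 0.68], [0, 0, 0], [0, 0, 0]], "turn": [[0, 0, 0], [0, 0, 0], [0, 0, 0], [0, 0, 0], [0, 0, 0], [0, 0, 0], [0, 0, 0]]}}

```text
time_s: 18.68
position: [0.6185, 0.0151, 0.1158]
tool_rot: [[-0.842, -0.133, 0.523], [-0.113, 0.991, 0.07], [-0.528, -0.0, -0.849]]
ft_force: [0.2, 0.6, -1.0]
grip_width: 0.0448
gripper_force: 51.6
```

Call:
{"op": "move_arm", "data": {"jaw": [3, 3, 3], "dp": [[0.08, 0, 0.13], [0, 0, 0], [0, 0, 0]], "turn": [[0, 0, 0], [0, 0, 0], [0, 0, 0]]}}

```text
time_s: 18.93
position: [0.6188, 0.0151, 0.1153]
tool_rot: [[-0.841, -0.133, 0.525], [-0.113, 0.991, 0.07], [-0.529, -0.001, -0.848]]
ft_force: [0.8, 0.0, -1.0]
grip_width: 0.0448
gripper_force: 51.6
```

Call:
{"op": "move_arm", "data": {"jaw": [3, 3, 3], "dp": [[0.05, 0, 0.09], [0, 0, 0], [0, 0, 0]], "turn": [[0, 0, 0], [0, 0, 0], [0, 0, 0]]}}

```text
time_s: 19.18
position: [0.6187, 0.0151, 0.114]
tool_rot: [[-0.841, -0.133, 0.524], [-0.113, 0.991, 0.07], [-0.529, -0.001, -0.849]]
ft_force: [0.2, -0.1, -1.3]
grip_width: 0.0451
gripper_force: 51.6
```

Call:
{"op": "move_arm", "data": {"jaw": [3, 3], "dp": [[0.05, 0, 0.09], [0, 0, 0]], "turn": [[0, 0, 0], [0, 0, 0]]}}

```text
time_s: 19.35
position: [0.6187, 0.0151, 0.1128]
tool_rot: [[-0.841, -0.133, 0.524], [-0.113, 0.991, 0.07], [-0.529, -0.001, -0.849]]
ft_force: [0.3, -0.8, -1.8]
grip_width: 0.0445
gripper_force: 51.6
```

Call:
{"op": "move_arm", "data": {"jaw": [3, 3], "dp": [[0.05, 0, 0.09], [0, 0, 0]], "turn": [[0, 0, 0], [0, 0, 0]]}}

```text
time_s: 19.52
position: [0.6187, 0.0152, 0.1117]
tool_rot: [[-0.841, -0.133, 0.524], [-0.113, 0.991, 0.07], [-0.529, -0.001, -0.849]]
ft_force: [0.0, -0.1, -1.7]
grip_width: 0.0449
gripper_force: 51.6
```

Call:
{"op": "move_arm", "data": {"jaw": [3, 3], "dp": [[0.05, 0, 0.09], [0, 0, 0]], "turn": [[0, 0, 0], [0, 0, 0]]}}

```text
time_s: 19.68
position: [0.6189, 0.0151, 0.1108]
tool_rot: [[-0.841, -0.133, 0.524], [-0.113, 0.991, 0.07], [-0.529, -0.001, -0.849]]
ft_force: [-0.4, 0.2, -0.8]
grip_width: 0.0453
gripper_force: 51.7
```

Call:
{"op": "move_arm", "data": {"jaw": [3, 3], "dp": [[0.05, 0, 0.09], [0, 0, 0]], "turn": [[0, 0, 0], [0, 0, 0]]}}

```text
time_s: 19.85
position: [0.6192, 0.0152, 0.1106]
tool_rot: [[-0.84, -0.133, 0.526], [-0.113, 0.991, 0.07], [-0.53, -0.001, -0.848]]
ft_force: [-4.1, -0.7, 5.6]
grip_width: 0.045
gripper_force: 52.6
```

Call:
{"op": "move_arm", "data": {"jaw": [3, 3], "dp": [[0.03, 0, 0.05], [0, 0, 0]], "turn": [[0, 0, 0], [0, 0, 0]]}}

```text
time_s: 20.02
position: [0.6193, 0.0152, 0.1106]
tool_rot: [[-0.84, -0.133, 0.526], [-0.113, 0.991, 0.069], [-0.531, -0.001, -0.847]]
ft_force: [-6.2, 0.3, 10.0]
grip_width: 0.0448
gripper_force: 52.9
```

Call:
{"op": "move_arm", "data": {"jaw": [4.8, 5.2, 6, 7, 7.5, 7.5], "dp": [[0, 0, 0], [0, 0, 0], [0, 0, 0], [0, 0, 0], [0, 0, 0], [0, 0, 0]], "turn": [[0, 0, 0], [0, 0, 0], [0, 0, 0], [0, 0, 0], [0, 0, 0], [0, 0, 0]]}}

```text
time_s: 20.52
position: [0.6189, 0.0151, 0.1091]
tool_rot: [[-0.841, -0.133, 0.524], [-0.113, 0.991, 0.07], [-0.529, -0.001, -0.849]]
ft_force: [-0.7, 0.7, -0.3]
grip_width: 0.0748
gripper_force: 0.0
```

Call:
{"op": "move_arm", "data": {"jaw": [7.5, 7.5, 7.5, 7.5, 7.5, 7.5, 7.5, 7.5, 7.5], "dp": [[0, 0, -0.5], [0, 0, -1], [0, 0, -1.5], [0, 0, -2], [0, 0, -2], [0, 0, -2.5], [0, 0, -2.5], [0, 0, 0], [0, 0, 0]], "turn": [[0, 0, 0], [0, 0, 0], [0, 0, 0], [0, 0, 0], [0, 0, 0], [0, 0, 0], [0, 0, 0], [0, 0, 0], [0, 0, 0]]}}

```text
time_s: 21.27
position: [0.5557, 0.0066, 0.2128]
tool_rot: [[-0.84, -0.132, 0.527], [-0.113, 0.991, 0.069], [-0.531, -0.002, -0.847]]
ft_force: [-0.2, 0.5, 0.1]
grip_width: 0.0753
gripper_force: 0.0
```

Run:
```python
from h import *
s=observe(); print(s["time_s"],s["position"],s["ft_force"].round(1),s["grip_width"])
im,d=save("wrist","pics/w7.png"); W=topanel(cloud("wrist",d))
P=W[cams.outline_of("wrist","canister")[0]["mask"]&(d>0)]; S=P[(P[:,2]>.10)&(P[:,2]<.14)]
from scipy.optimize import least_squares
def f(v):
    a=np.array([v[2],v[3],1]); a/=np.linalg.norm(a); return np.linalg.norm(np.cross(S-[v[0],v[1],.12],a),axis=1)-.023
r=least_squares(f,[-.06,-.072,0,0],loss="soft_l1",f_scale=.001); print("can",r.x[:2].round(4),np.degrees(r.x[2:]).round(1),"top z",np.percentile(P[:,2],99))
P=W[cams.outline_of("wrist","bin")[0]["mask"]&(d>0)]; print("bin",np.percentile(P,[1,50,99],axis=0).round(4).tolist())
k=(P[:,0]<-.085)&(P[:,2]>.06)&(P[:,2]<.088);print(np.polyfit(P[k,2],P[k,0],1))
```

```text
21.2667 [0.55571928 0.0065969  0.2128144 ] [-0.2  0.5  0.1] 0.07525485553369574
can [-0.0607 -0.0714] [-1.1 -0.1] top z 0.14382458532466677
bin [[-0.0933, -0.1015, -0.0024], [-0.0468, -0.0717, 0.0908], [0.0058, -0.0414, 0.1479]]
[-0.01525042 -0.0912624 ]
```

View pics/w7.png

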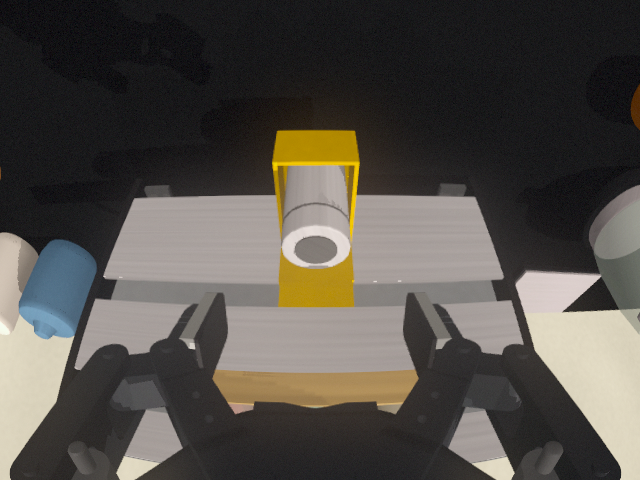

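```bash
python3 -c "
from h import *
print(ticket.close_job())"
```

```text
the job is handed in; nothing more can be done
None
```

The yellow bin hangs home and upright (within about 1°) in the lower groove, within about 2 mm of the shelf's middle; the canister was set down upright in it, and the job was handed in at about 21 s of the 69 s, with the arm touching nothing and the kettle, mugs, jar and spoon left alone.

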